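# Washing-up onto its drip pads

## Task

Put each of the four washed things on the drainer onto the grey drip pad that matches the shape and size of its foot: the white ramekin on the small round pad, the funnel, mouth down, on the large round one, the little square glass dish on the square one and the steel potato masher, upright, on the oblong one. Each must stand flat inside its pad's rim, well centred and in line with the pad's sides; set them down rather than dropping them, and leave the glass tumbler and the blue mug standing where they are.

Things in the scene. Friction and masses are not known exactly. Their poses are not given: they have to be found in the camera images.
- ramekin_center (a point): Plain white ceramic ramekin, an open round pot standing upright, 62 mm outside diameter, 40 mm high, wall 4 mm; about 0.13 kg. The point is on its axis, 20 mm above its underside; z up.
- funnel_center (a point): Yellow plastic kitchen funnel standing mouth down: mouth 92 mm across at the bottom, cone up to a height of 46 mm, then a straight spout 16 mm in diameter from 46 to 96 mm height (total height 96 mm), to be gripped by the spout; about 0.06 kg. The point is on its axis, 48 mm above its underside; z up.
- dish_center (a point): Small square clear glass dish, open at the top, 58 x 58 mm outside and 34 mm high, wall 6 mm; about 0.14 kg. The point is at its centre, 17 mm above its underside; x and y at right angles to its sides, z up.
- masher_center (a point): Steel potato masher standing upright on its slotted plate: plate 96 mm (x) by 66 mm (y), 5 mm thick; two upright rods of 8 mm at x = -38 and +38 mm; a level round grip bar 24 mm in diameter and 104 mm long along x, its axis 100 mm above the underside (total height 112 mm); about 0.28 kg. The point is at its centre, 56 mm above its underside; x along the bar, z up.
- pad_small_round: Small round pad for the ramekin: 86 mm outside, 78 mm inside the rim. Fixed drip pad of grey moulded rubber with a flat mid-grey floor 4 mm thick and a paler rim 4 mm wide whose top is 8 mm above the drainer (4 mm above the pad's floor). Origin on the drainer surface under the pad's centre; z up.
- pad_large_round: Large round pad for the funnel: 116 mm outside, 108 mm inside the rim. Fixed drip pad of grey moulded rubber with a flat mid-grey floor 4 mm thick and a paler rim 4 mm wide whose top is 8 mm above the drainer (4 mm above the pad's floor). Origin on the drainer surface under the pad's centre; z up.
- pad_square: Square pad for the glass dish: 82 x 82 mm outside, 74 x 74 mm inside the rim; x and y at right angles to its sides. Fixed drip pad of grey moulded rubber with a flat mid-grey floor 4 mm thick and a paler rim 4 mm wide whose top is 8 mm above the drainer (4 mm above the pad's floor). Origin on the drainer surface under the pad's centre; z up.
- pad_oblong: Oblong pad for the masher: 120 mm (x) by 90 mm (y) outside, 112 x 82 mm inside the rim. Fixed drip pad of grey moulded rubber with a flat mid-grey floor 4 mm thick and a paler rim 4 mm wide whose top is 8 mm above the drainer (4 mm above the pad's floor). Origin on the drainer surface under the pad's centre; z up.
- tumbler_center (a point): Clear glass tumbler, a bystander, loose, 64 mm across the rim and 95 mm high, standing upright. The point is on its axis, 47.5 mm up.
- mug_center (a point): Blue ceramic mug with a handle, a bystander, loose, 72 mm across without the handle and 85 mm high, standing upright. The point is on its axis, 42.5 mm up.
Mind the look-alikes: they are no part of the job. What is shaped like the part that bears dish_center but red is not meant. Several things look just like the part that bears funnel_center: the one meant starts farthest from the robot's base.

How it is judged:
By the outcome, as a careful person would: the job done as asked, in the order asked, and still so for the second after the job is handed in, with the robot touching nothing.
It also fails if it takes over 112 s, if anything falls off the work surface, if the arm or the gripper's body presses on something with over 40 N, if the wrist force passes 120 N, or if a joint passes its speed limit or range.

## Robot

A 7-joint arm with a two-finger parallel gripper is mounted at the origin on the work surface. World frame = base frame: x ahead of the robot, y to its left, z up, the work surface at z = 0. Lengths are in m, angles in rad, forces in N, time in s.
With the tool pointing down it reaches from about 0.4 to 0.85 m from the base axis. Payload 10.4 kg.
Tool frame: the origin (TCP) lies at the very end of the fingers, on their centre line; the grasp point (between the pads) lies 19 mm behind it (manip.grip_point_offset is the z of the grasp point in the tool frame, in m); z points along the fingers, y is the direction in which the jaws open and shut (so a half turn about z gives the same grasp; the last joint's range is limited). The gripper opens to 85 mm and grips with 20 to 120 N. Pads are 22 mm wide; open, the fingers measure 114 mm over their backs; the gripper's body (76 mm by 85 mm) begins 54 mm behind the grasp point. The pads swing forward as they close: fully open they stand 13 mm farther back than shut.
Start: joints at [-1.3, 0.332, -0.065, 1.46, 0.022, 1.35, -0.088], TCP at [0.181, 0.598, 0.231] pointing down, gripper open.
Joint ranges: [-2.6, 2.6], [-0.5, 2.12], [-1.47, 1.34], [0.16, 2.42], [-1.27, 4.41], [0.06, 2.06], [-2.6, 2.6]. Speed limits (rad/s): [2.22, 2.22, 2.79, 2.79, 3.14, 3.14, 3.14].

## Interface

Orientations are given as a unit quaternion [x, y, z, w].
In Python, from workcell import manip, camera, get_calibration, hand_in gives the robot as it stands.
- The arm moves only by the shell command python3 -m pendant 'ROWS' [FORCE]. ROWS is JSON, a list of rows, each a list of 5 numbers: the shift along the tool's x, y, z in units of 40 mm (1.0 is 40 mm), then the turn about the tool's z in units of 6 degrees (1.0 is 6 degrees), then the closure, from 0 (fully open) to 1 (shut). A call has 1 to 5 rows; each row is the pose to reach, as a shift and turn from the pose commanded when the call began, along the tool's axes at that moment; what a row does not reach only later rows make up. A row lasts 1/8 s, in which the tool goes at most 62.5 mm and 10.7 degrees, less where a joint would pass 70% of its speed; a pose out of reach is approached as far as the arm can. A call with a gripper value outside its range is refused whole. The fingers move at their own pace and stop on an object; FORCE is the grip in N (left out, the last holds). Time passes only in rows, so rows that repeat a pose let the fingers close. It gives the time, the measured TCP pose, the force and the opening at its end, in the units of the state.
- manip.get_obs(): the state, without advancing time (a new reading comes with each control period).
- camera(name): name is "scene" or "top"; returns (picture, depth): 480x640x3 uint8, red, green, blue; 480x640 float32, m along the optical axis (not along the pixel's ray), 0 where there is no reading.
- get_calibration(name): a dict with "vfov" (degrees; the focal length in pixels is half the picture's height over the tangent of half this angle, whatever the lens; pixels are square), "cx", "cy" (the principal point, pixels), "distortion" ([k1, k2, p1, p2, k3] as OpenCV has them; the pictures are not rectified), "position" and "rotation" of the camera in the world. Camera axes: x right, y down, z forward; pixel columns grow to the right and rows downward; lengths in m; the calibration is good to about 2 mm. A picture is of the moment at which its call begins. get_calibration takes no time and is no camera call.
- hand_in(): hands the job in, once; it reports no verdict.
The state is a dict: "clock": time; "joint_pos": joint angles; "joint_velocities": joint speeds; "tau": joint torques, N m; "position": TCP position; "ee_rot": TCP orientation; "ft_force": force on the tool from outside, world axes, zero at the start; "torque": the same for the moment, N m; "grip_width": opening from 0.0 (shut) to 1.0 (fully open).
Only numpy, scipy, OpenCV 4.12 (cv2) and the standard library are available. Lean on these libraries where they do the work, as an engineer would, in place of code of your own. Each camera call takes 0.05 s, during which the arm holds its last target.

## Working session

There is one attempt and no reset: what is moved stays moved. The work goes in short steps, Python scripts to look and compute and a shell command to move; the robot and the scene stay as the last step left them, time stands still between calls to the robot, and variables do not carry over. Pictures are saved under pics/ and viewed, and the job is handed in when it is done.

```bash
ls; mkdir -p pics; python3 - <<'E'
from workcell import manip,camera,get_calibration
import cv2,numpy as np
for n in("scene","top"):
    p,d=camera(n); cv2.imwrite(f"pics/{n}0.png",p[:,:,::-1]); np.save(f"pics/{n}0.npy",d)
    print(n,get_calibration(n),(d==0).mean())
print(manip.get_obs(),manip.grip_point_offset)
E
```

```text
pics
scene {'vfov': 43.67283806031662, 'cx': 326.2175219592507, 'cy': 234.42664572074847, 'distortion': array([-0.14861499,  0.        ,  0.        ,  0.        ,  0.        ]), 'position': array([ 1.08353595, -0.51911758,  1.3977937 ]), 'rotation': array([ 0.88768153,  0.38487205, -0.09591872, -0.23386879])} 0.003977864583333333
top {'vfov': 56.39571926127767, 'cx': 320.70460110603125, 'cy': 237.220850088316, 'distortion': array([-0.03689025,  0.        ,  0.        ,  0.        ,  0.        ]), 'position': array([0.37638976, 0.02027483, 1.00121572]), 'rotation': array([-0.69491512,  0.71301311, -0.07551443,  0.05479826])} 0.003932291666666666
{'clock': 0.1, 'joint_pos': array([-1.29959519,  0.33280013, -0.06471265,  1.46084605,  0.02161099,
        1.34996017, -0.08853259]), 'joint_velocities': array([ 0.00023808,  0.00021733,  0.00037926, -0.00280839,  0.00044859,
       -0.00211984,  0.00012388]), 'tau': array([ 2.07811674e-03, -6.26747775e+01,  4.94866096e-02, -3.92426920e+01,
        1.62925024e-02,  7.07662781e-03, -2.89087768e-05]), 'position': array([0.18089422, 0.59788201, 0.23060628]), 'ee_rot': array([ 1.46372385e-01,  9.89229342e-01, -6.55897316e-04, -6.23793752e-05]), 'ft_force': array([-0.0487821 ,  0.05367544, -0.30506894]), 'torque': array([-0.04435995,  0.05125941,  0.00716904]), 'grip_width': 0.9974782575565847} -0.0187
```

View pics/scene0.png

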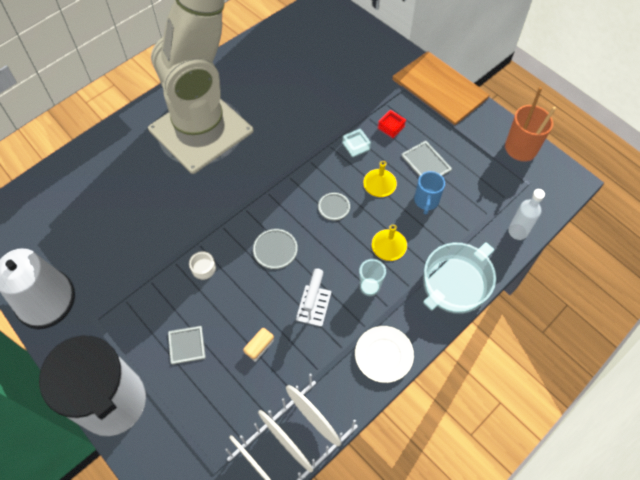

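View pics/top0.png

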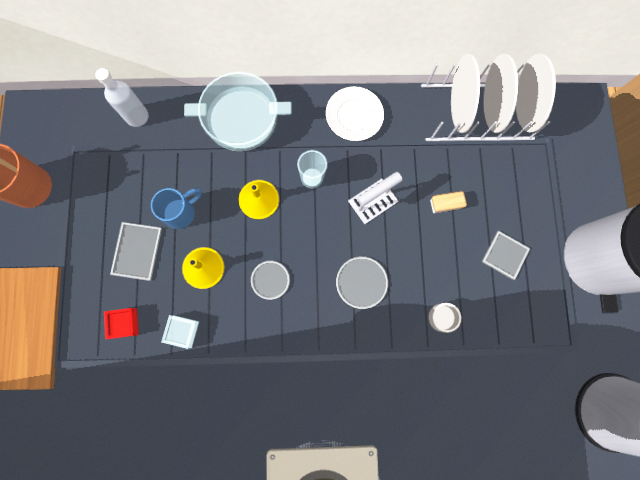

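```bash
cat > h.py <<'E'
from workcell import manip,camera,get_calibration
import cv2,numpy as np
from scipy.spatial.transform import Rotation as R
class Cam:
    def __init__(s,n):
        c=get_calibration(n); f=240/np.tan(np.radians(c['vfov'])/2)
        s.K=np.array([[f,0,c['cx']],[0,f,c['cy']],[0,0,1.]]);s.D=c['distortion'];s.p=c['position'];s.R=R.from_quat(c['rotation']).as_matrix()
    def proj(s,P):
        P=np.atleast_2d(np.array(P,float));return cv2.projectPoints((P-s.p)@s.R,np.zeros(3),np.zeros(3),s.K,s.D)[0][:,0]
    def ray(s,uv):
        u=cv2.undistortPoints(np.array(uv,float).reshape(-1,1,2),s.K,s.D)[:,0]
        return np.c_[u,np.ones(len(u))]@s.R.T
    def plane(s,uv,z):
        r=s.ray(uv);return s.p+r*((z-s.p[2])/r[:,2])[:,None]
    def cloud(s,d):
        v,u=np.mgrid[:480,:640];r=s.ray(np.c_[u.ravel(),v.ravel()])
        return (s.p+r*d.ravel()[:,None]).reshape(480,640,3)
E
python3 - <<'E'
from h import *
for n in("scene","top"):
    c=Cam(n);print(n,c.proj([[0,0,0],[0.181,.598,.231],[.181,-.598,.231]]).round())
    d=np.load(f"pics/{n}0.npy");P=c.cloud(d)
    for uv in [(200,130),(195,80),(560,330)] if n=='scene' else [(322,470),(540,230),(260,200)]:
        print(uv,P[uv[1],uv[0]].round(3))
    np.save(f"pics/{n}_P.npy",P)
E
```

```text
scene [[200. 129.]
 [389.   6.]
 [ 24. 253.]]
(200, 130) [ 0.065 -0.032  0.08 ]
(195, 80) [ 0.075 -0.016  0.276]
(560, 330) [ 1.151  0.704 -0.765]
top [[323. 504.]
 [-43. 450.]
 [674. 424.]]
(322, 470) [ 0.072 -0.     0.017]
(540, 230) [ 0.568 -0.524  0.002]
(260, 200) [0.642 0.121 0.04 ]
```

```bash
python3 - <<'E'
from h import *
p=cv2.imread("pics/top0.png");P=np.load("pics/top_P.npy")
hsv=cv2.cvtColor(p,cv2.COLOR_BGR2HSV)
for n,uv in dict(table=(200,410),dr1=(320,230),dr2=(480,300),dr3=(230,310),sm=(270,280),lg=(362,283),sq=(507,255),ob=(136,250),ram_in=(445,314),ramrim=(445,306),dish=(180,332),mashbar=(380,188),plate=(372,207),tum=(312,165)).items():
    u,v=uv;b=P[v-2:v+3,u-2:u+3].reshape(-1,3);print(n,b.mean(0).round(4),b[:,2].std().round(4),p[v,u],hsv[v,u])
for n,(x,y,w,h) in dict(a=(80,210,220,150),b=(300,140,240,200)).items():
    cv2.imwrite(f"pics/crop_{n}.png",cv2.resize(p[y:y+h,x:x+w],None,fx=3,fy=3,interpolation=cv2.INTER_NEAREST)if n=='b' else cv2.resize(p[y:y+h,x:x+w],None,fx=3.5,fy=3.5,interpolation=cv2.INTER_NEAREST))
s=cv2.imread("pics/scene0.png");cv2.imwrite("pics/crop_s.png",cv2.resize(s[100:370,150:470],None,fx=2.2,fy=2.2))
E
```

```text
table [ 0.1954  0.2553 -0.0005] 0.002 [81 70 65] [111  50  81]
dr1 [ 0.58   -0.0107 -0.0012] 0.0016 [109  96  88] [109  49 109]
dr2 [ 4.109e-01 -3.666e-01 -2.000e-04] 0.0019 [83 73 67] [109  49  83]
dr3 [ 0.4046  0.1927 -0.0007] 0.0017 [110  96  89] [110  49 110]
sm [0.4683 0.1038 0.0028] 0.0016 [178 175 171] [103  10 178]
lg [ 0.4563 -0.1011  0.003 ] 0.0021 [178 176 174] [105   6 178]
sq [ 0.5109 -0.4376  0.0036] 0.0017 [175 171 167] [105  12 175]
ob [0.5362 0.3884 0.0436] 0.1955 [171 169 163] [ 98  12 171]
ram_in [ 0.3823 -0.2824  0.0058] 0.0019 [239 243 247] [ 15   8 247]
ramrim [ 0.3997 -0.2818  0.0122] 0.013 [220 227 232] [ 18  13 232]
dish [0.3598 0.2996 0.0059] 0.0017 [242 239 221] [ 94  22 242]
mashbar [ 0.6434 -0.1344  0.1107] 0.0016 [252 249 250] [130   3 252]
plate [ 0.6302 -0.1319  0.0043] 0.0017 [214 205 206] [123  11 214]
tum [0.7273 0.0041 0.0238] 0.0074 [185 176 155] [ 99  41 185]
```

View pics/crop_a.png

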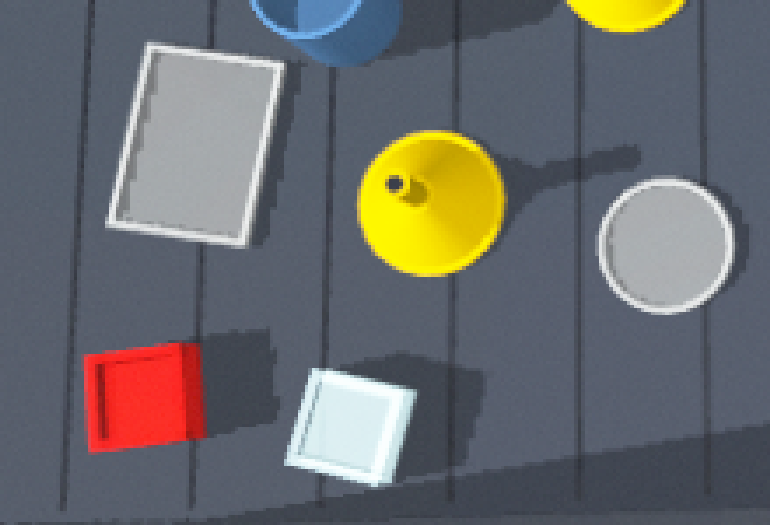

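View pics/crop_b.png

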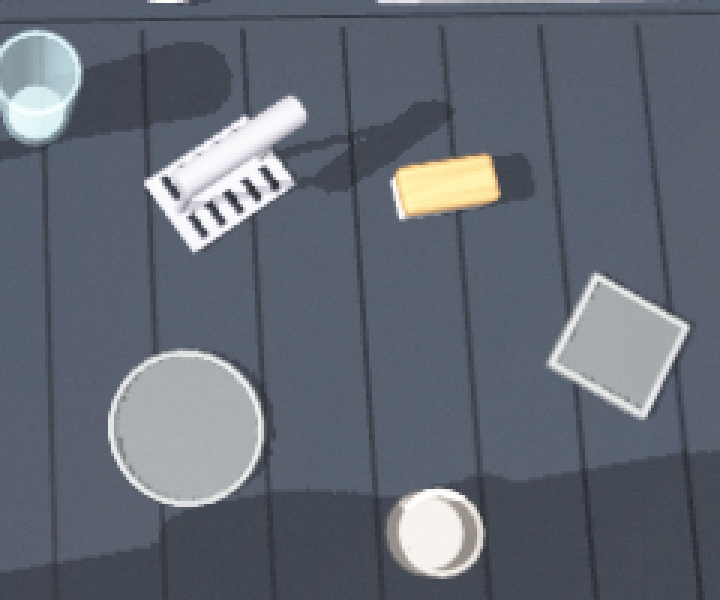

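View pics/crop_s.png

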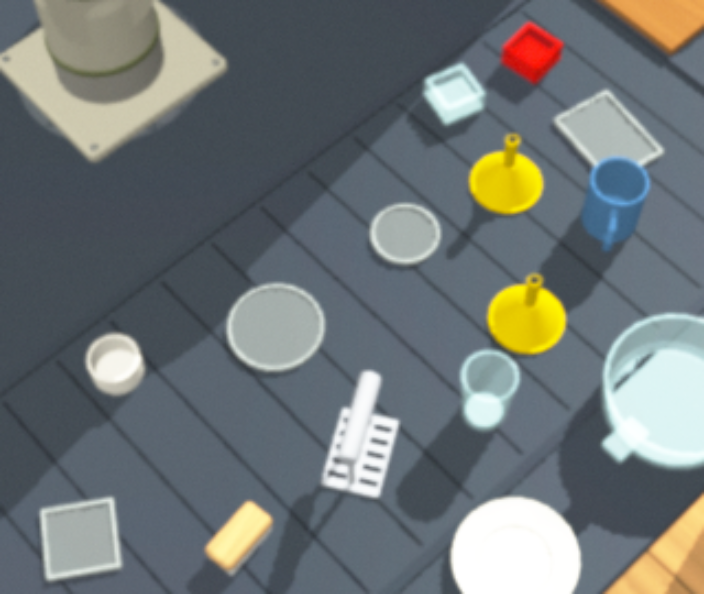

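```bash
cat > m.py <<'E'
from h import *
def comp(mask,seed,r=12):
    n,l,st,_=cv2.connectedComponentsWithStats(mask.astype(np.uint8),connectivity=8)
    u,v=map(int,seed);w=l[v-r:v+r+1,u-r:u+r+1];w=w[w>0]
    return l==np.bincount(w).argmax()
def outline(mask):
    c=max(cv2.findContours(mask.astype(np.uint8),cv2.RETR_EXTERNAL,cv2.CHAIN_APPROX_NONE)[0],key=cv2.contourArea)
    return c[:,0].astype(float)
def rnd(cam,o,z):
    w=cam.plane(o,z)[:,:2];e=cv2.fitEllipse((w*1000).astype(np.float32));return np.round(e[0],1),np.round(e[1],1)
def rect(cam,o,z):
    w=cam.plane(o,z)[:,:2];e=cv2.minAreaRect((w*1000).astype(np.float32))
    pts=cv2.boxPoints(e);d=pts[1]-pts[0];d2=pts[2]-pts[1]
    L=d if np.hypot(*d)>=np.hypot(*d2) else d2
    return np.round(e[0],1),np.round(e[1],1),'long-ang',round(float(np.degrees(np.arctan2(L[1],L[0]))%180),1)
E
cat > m1.py <<'E'
from m import *
import sys
tag=sys.argv[1]
pads={'small':(.468,.104),'large':(.456,-.101),'square':(.511,-.438),'oblong':(.536,.388)}
for n in("top","scene"):
    c=Cam(n);p=cv2.imread(f"pics/{n}{tag}.png");h=cv2.cvtColor(p,cv2.COLOR_BGR2HSV)
    g=(h[...,1]<30)&(h[...,2]>(125))
    for k,xy in pads.items():
        uv=c.proj([[*xy,.006]])[0]; m=comp(g,uv,4 if k!='oblong' else 4)
        o=outline(m); print(n,k,(rnd if k in('small','large') else rect)(c,o,.008), m.sum())
    # ramekin
    uv=c.proj([[.39,-.29,.03]])[0];m=comp((h[...,2]>120)&(h[...,1]<60),uv);print(n,'ram',rnd(c,outline(m),.04),m.sum())
    y=(h[...,0]>20)&(h[...,0]<35)&(h[...,1]>180)
    m=comp(y,c.proj([[.62,.12,.03]])[0]);o=outline(m)
    print(n,'fun',rnd(c,o,0.0));print(np.array(np.nonzero(m)).mean(1)[::-1].round())
E
python3 m1.py 0
```

```text
top small (array([468.9, 104. ]), array([85.2, 85.8])) 1228
top large (array([458.2, -99.7]), array([114.7, 115.9])) 2179
top square (array([ 511. , -432.7]), array([85.3, 86.7]), 'long-ang', 148.5) 1372
top oblong (array([540.8, 403.6]), array([ 93. , 122.9]), 'long-ang', 170.9) 2201
top ram (array([ 375.6, -271.1]), array([62.3, 69.2])) 783
top fun (array([656. , 129.3]), array([90.3, 91.1]))
[259. 199.]
scene small (array([473.1, 102.4]), array([88.3, 89. ])) 741
scene large (array([ 462.8, -101.4]), array([117.5, 118.6])) 1456
scene square (array([ 515.6, -434.9]), array([86.9, 87.9]), 'long-ang', 148.3) 1199
scene oblong (array([545.8, 402.1]), array([ 97.8, 129. ]), 'long-ang', 170.7) 1008
scene ram (array([ 387.4, -279. ]), array([64.7, 81.9])) 610
scene fun (array([657. , 130.7]), array([89.1, 99.3]))
[389. 244.]
```

```bash
cat > m2.py <<'E'
from m import *
for n in("top","scene"):
    c=Cam(n);p=cv2.imread(f"pics/{n}0.png");h=cv2.cvtColor(p,cv2.COLOR_BGR2HSV)
    d=np.load(f"pics/{n}0.npy");P=c.cloud(d)
    px=1.1 if n=='top' else 1.45
    uv=c.proj([[.38,-.275,.03]])[0];m=comp((h[...,2]>120)&(h[...,1]<60),uv)
    w=c.plane(outline(m),.04)[:,:2]*1000
    u=w.mean(0)-c.p[:2]*1000;u/=np.hypot(*u);v=np.array([-u[1],u[0]])
    f=(w@u).max()+px/2-31; a=w@v; q=(a.max()+a.min())/2
    print(n,'ram',(u*f+v*q).round(1),'width',np.ptp(a)+px)
    # dish
    uv=c.proj([[.36,.29,.03]])[0];m=comp((h[...,2]>165)&(h[...,0]>80)&(h[...,0]<105)&(h[...,1]>8),uv)
    o=outline(m);w=(c.plane(o,.034)[:,:2]*1000).astype(np.float32)
    ap=cv2.approxPolyDP(w.reshape(-1,1,2),6,True)[:,0]
    print(n,'dish',m.sum(),rect(c,o,.034),ap.round(1).tolist())
    e=np.roll(ap,-1,0)-ap;print('  edges',np.hypot(*e.T).round(1),np.degrees(np.arctan2(e[:,1],e[:,0])).round(1)%90)
    # masher
    B=(P[...,2]>.09)&(P[...,2]<.125)&(abs(P[...,0]-.645)<.09)&(abs(P[...,1]+.13)<.09)&(h[...,1]<40)
    bm=comp(B,c.proj([[.645,-.135,.112]])[0]);o=outline(bm);print(n,'bar depthmask',bm.sum(),rect(c,o,.100))
    vis=comp((h[...,1]<50)&(h[...,2]>150),c.proj([[.63,-.132,.005]])[0]);
    pl=vis&~cv2.dilate(bm.astype(np.uint8),np.ones((3,3))).astype(bool)&(P[...,2]<.02)
    ys,xs=np.nonzero(pl);o=np.c_[xs,ys].astype(float);print(n,'plate',pl.sum(),rect(c,o,.005))
    if n=='scene':
        y=(h[...,0]>20)&(h[...,0]<35)&(h[...,1]>180);m=comp(y,c.proj([[.65,.13,.03]])[0])
        w=c.plane(outline(m),0)[:,:2]*1000
        k=np.hypot(*(w-[656,129]).T);
        for it in range(4):
            s=abs(np.hypot(*(w-(cc if it else np.array([656,129]))).T)-45.5)<3
            A=np.c_[2*w[s],np.ones(s.sum())];x=np.linalg.lstsq(A,(w[s]**2).sum(1),rcond=None)[0];cc=x[:2]
        print('fun',cc,np.sqrt(x[2]+cc@cc),s.mean())
    # spout tip
    y=(h[...,0]>20)&(h[...,0]<35)&(h[...,1]>150);z=P[...,2]
    t=y&(z>.06)&(np.hypot(P[...,0]-.65,P[...,1]-.13)<.06);q=P[t]
    print(n,'spout',t.sum(),np.median(q,0).round(4),q[:,2].max() if len(q) else 0)
E
python3 m2.py
```

```text
top ram [ 375.8 -275.8] width 64.58910101758758
top dish 785 (array([361.1, 292.7]), array([65.6, 59.8]), 'long-ang', 74.9) [[396.20001220703125, 315.8999938964844], [340.5, 331.1000061035156], [328.79998779296875, 267.8999938964844], [380.1000061035156, 254.1999969482422]]
  edges [57.7 64.3 53.2 63.8] [74.7 79.4 75.  75.4]
top bar depthmask 552 (array([ 645.2, -135.2]), array([ 23.7, 107.8]), 'long-ang', 123.0)
top plate 588 (array([ 645.3, -134.4]), array([67.9, 97.8]), 'long-ang', 122.5)
top spout 66 [0.6496 0.1279 0.0911] 0.09851224231050815
scene ram [ 377.7 -275.8] width 66.10528691606125
scene dish 506 (array([372.3, 287. ]), array([73.7, 78.9]), 'long-ang', 165.9) [[346.29998779296875, 328.20001220703125], [331.3999938964844, 273.6000061035156], [349.70001220703125, 255.89999389648438], [397.79998779296875, 244.6999969482422], [413.0, 297.8999938964844], [399.79998779296875, 315.5]]
  edges [56.6 25.6 49.4 55.3 22.  54.9] [74.7      45.9      77.       74.1      37.1      76.600006]
scene bar depthmask 422 (array([ 649.7, -135.7]), array([ 23.9, 110.3]), 'long-ang', 122.6)
scene plate 648 (array([ 649.4, -136.3]), array([ 71. , 100.5]), 'long-ang', 122.5)
fun [657.93080352 129.12618005] 46.004005977964205 0.8811881188118812
scene spout 66 [0.6622 0.1238 0.0856] 0.10426424370808918
```

```bash
cat > plan.py <<'E'
# usage: plan.py x y z(mm) jawyaw(deg)  -> shift/turn units; jaw yaw mod 180
import sys
from h import *
def main(x,y,z,jaw=None):
    o=manip.get_obs();p=o['position']*1000;Rm=R.from_quat(o['ee_rot']).as_matrix()
    yaw=np.degrees(np.arctan2(Rm[1,1],Rm[0,1]))
    print('pos',p.round(1),'jawyaw',round(yaw%180,1),'tilt',np.degrees(np.arccos(-Rm[2,2])).round(2),'j',o['joint_pos'].round(2)[[0,4,5,6]],'F',o['ft_force'].round(1),'grip',round(o['grip_width'],3),'t',o['clock'])
    if x is None:return
    s=Rm.T@(np.array([x,y,z])-p)/40
    t='' 
    if jaw is not None:
        dy=(jaw-yaw+90)%180-90; t=f'turn {-dy/6:.2f} (or {-(dy-180*np.sign(dy))/6:.2f})'
    print('shift',s.round(3),t)
a=[float(v) for v in sys.argv[1:]]
main(*(a if a else [None]*3))
E
python3 plan.py 520 150 231 0; python3 plan.py 377 -276 100 0
```

```text
pos [180.9 597.9 230.6] jawyaw 73.2 tilt 0.08 j [-1.3   0.02  1.35 -0.09] F [-0.   0.1 -0.3] grip 0.997 t 0.1
shift [-1.1357e+01 -8.2620e+00  2.0000e-03] turn 12.19 (or -17.81)
pos [180.9 597.9 230.6] jawyaw 73.2 tilt 0.08 j [-1.3   0.02  1.35 -0.09] F [-0.   0.1 -0.3] grip 0.997 t 0.1
shift [-11.019 -19.487   3.292] turn 12.19 (or -17.81)
```

```bash
python3 -m pendant '[[-7,-5,0,5,0],[-7,-5,0,5,0],[-7,-5,0,5,0],[-7,-5,0,5,0],[-7,-5,0,5,0]]' 30; python3 plan.py 520 50 231 5
```

```text
clock: 0.72
position: [0.3726, 0.3488, 0.2312]
ee_rot: [0.397, 0.918, 0.0, -0.0]
ft_force: [0.6, 0.6, 0.4]
grip_width: 1.004
pos [372.6 348.8 231.2] jawyaw 43.2 tilt 0.01 j [-1.01 -0.01  1.3  -0.08] F [0.6 0.6 0.4] grip 1.004 t 0.725
shift [-7.970e+00 -2.424e+00  3.000e-03] turn 6.36 (or -23.64)
```

```bash
python3 -m pendant '[[-7.4,-2.2,0,6,0],[-7.4,-2.2,0,6,0],[-7.4,-2.2,0,6,0],[-7.4,-2.2,0,6,0],[-7.4,-2.2,0,6,0]]'; python3 plan.py 377 -276 150 -36;
```

```text
clock: 1.35
position: [0.5105, 0.0725, 0.2313]
ee_rot: [0.662, 0.75, 0.0, -0.0]
ft_force: [0.5, 1.0, 0.6]
grip_width: 1.0
pos [510.5  72.5 231.3] jawyaw 7.1 tilt 0.02 j [-0.69 -0.04  1.3  -0.07] F [0.5 1.  0.6] grip 1.0 t 1.35
shift [-8.235 -4.39   2.029] turn 7.18 (or -22.82)
```

```bash
python3 -m pendant '[[-8.2,-4.4,0,7,0],[-8.2,-4.4,0,7,0],[-8.2,-4.4,0,7,0],[-8.2,-4.4,0,7,0],[-8.2,-4.4,0,7,0]]';python3 -m pendant '[[0,0,0,0,0]]'; python3 plan.py 377 -276 60 -36
```

```text
clock: 1.98
position: [0.3967, -0.2187, 0.2312]
ee_rot: [0.887, 0.462, 0.0, -0.0]
ft_force: [1.2, 0.2, 0.3]
grip_width: 1.003
clock: 2.1
position: [0.3956, -0.2212, 0.2314]
ee_rot: [0.888, 0.46, 0.0, -0.0]
ft_force: [0.8, 1.0, -0.7]
grip_width: 1.003
pos [ 395.6 -221.2  231.4] jawyaw 144.7 tilt 0.04 j [-0.41  0.09  1.31 -0.28] F [ 0.8  1.  -0.7] grip 1.003 t 2.1
shift [-1.39   0.411  4.283] turn 0.12 (or -29.88)
```

```bash
python3 -m pendant '[[-1.39,0.41,2,0.12,0],[-1.39,0.41,4.28,0.12,0],[-1.39,0.41,4.28,0.12,0],[-1.39,0.41,4.28,0.12,0],[-1.39,0.41,4.28,0.12,0]]'; python3 plan.py 377 -276 3 -36
python3 - <<'E'
from h import *
for n in("scene","top"):
    p,d=camera(n); cv2.imwrite(f"pics/{n}1.png",p[:,:,::-1]); np.save(f"pics/{n}1.npy",d)
a=cv2.imread("pics/top1.png")[240:400,370:530];b=cv2.imread("pics/scene1.png")[200:330,130:290]
cv2.imwrite("pics/c1.png",np.hstack([cv2.resize(a,(400,400)),cv2.resize(b,(400,325)) if 0 else cv2.resize(b,(400,400))]))
E
```

```text
clock: 2.72
position: [0.3807, -0.2719, 0.0618]
ee_rot: [0.889, 0.458, 0.001, 0.0]
ft_force: [0.5, 0.4, -0.1]
grip_width: 1.0
pos [ 380.7 -271.9   61.8] jawyaw 144.5 tilt 0.08 j [-0.3  -0.22  0.92  0.11] F [ 0.5  0.4 -0.1] grip 1.0 t 2.725
shift [-0.138 -0.018  1.469] turn 0.08 (or -29.92)
```

View pics/c1.png

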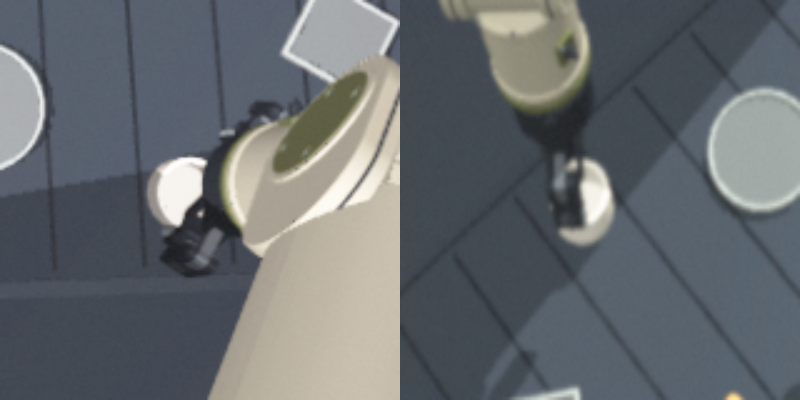

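```bash
python3 -m pendant '[[-0.06,0,0,0,0],[-0.06,0,0,0,0]]'; python3 plan.py 377 -276 3 -36
```

```text
clock: 3.08
position: [0.3788, -0.274, 0.0611]
ee_rot: [0.889, 0.458, 0.001, 0.0]
ft_force: [0.1, 0.5, 0.2]
grip_width: 1.0
pos [ 378.8 -274.    61.1] jawyaw 144.5 tilt 0.15 j [-0.29 -0.22  0.92  0.12] F [0.1 0.5 0.2] grip 1.0 t 3.075
shift [-0.071 -0.01   1.452] turn 0.08 (or -29.92)
```

```bash
python3 -m pendant '[[-0.07,-0.01,0.7,0.1,0],[-0.07,-0.01,1.45,0.1,0],[-0.07,-0.01,1.45,0.1,0],[-0.07,-0.01,1.45,0.1,0]]'; python3 -m pendant '[[0,0,0,0,0.25],[0,0,0,0,0.35],[0,0,0,0,0.5],[0,0,0,0,0.5],[0,0,0,0,0.5]]' 30;python3 plan.py 377 -276 3 -36
```

```text
clock: 3.58
position: [0.3767, -0.2764, 0.0031]
ee_rot: [0.892, 0.453, 0.0, 0.0]
ft_force: [0.2, -1.2, 0.6]
grip_width: 1.003
clock: 4.2
position: [0.377, -0.2761, 0.0032]
ee_rot: [0.892, 0.453, 0.001, 0.0]
ft_force: [-3.1, 0.9, 11.0]
grip_width: 0.703
pos [ 377.  -276.1    3.2] jawyaw 143.8 tilt 0.1 j [-0.21 -0.37  0.81  0.23] F [-3.1  0.9 11. ] grip 0.703 t 4.2
shift [ 0.003 -0.001  0.004] turn -0.03 (or 29.97)
```

```bash
python3 -m pendant '[[0,0,-0.3,0,0.6],[0,0,-1,0,0.6],[0,0,-2,0,0.6],[0,0,-3,0,0.6],[0,0,-3,0,0.6]]'; python3 plan.py 470.3 104.3 123 20
```

```text
clock: 4.82
position: [0.3778, -0.2768, 0.1249]
ee_rot: [0.892, 0.453, 0.003, 0.001]
ft_force: [0.2, 0.6, -2.9]
grip_width: 0.701
pos [ 377.8 -276.8  124.9] jawyaw 143.8 tilt 0.33 j [-0.39 -0.08  1.06 -0.  ] F [ 0.2  0.6 -2.9] grip 0.701 t 4.825
shift [ 9.057 -3.754  0.059] turn -9.36 (or 20.64)
```

```bash
python3 -m pendant '[[9.06,-3.75,0,-6,0.6],[9.06,-3.75,0,-6,0.6],[9.06,-3.75,0,-6,0.6],[9.06,-3.75,0,-6,0.6],[9.06,-3.75,0,-6,0.6]]';python3 plan.py 470.3 104.3 110 10
```

```text
clock: 5.45
position: [0.4497, 0.0296, 0.1217]
ee_rot: [0.708, 0.706, 0.0, -0.0]
ft_force: [1.0, -0.4, -1.5]
grip_width: 0.704
pos [449.7  29.6 121.7] jawyaw 179.9 tilt 0.04 j [-0.78 -0.02  1.05 -0.14] F [ 1.  -0.4 -1.5] grip 0.704 t 5.45
shift [1.868 0.511 0.294] turn -1.68 (or 28.32)
```

```bash
python3 -m pendant '[[1.87,0.51,0,-1,0.6],[1.87,0.51,0.5,-1,0.6],[1.87,0.51,1.4,-1,0.6],[1.87,0.51,1.4,-1,0.6],[1.87,0.51,1.4,-1,0.6]]';python3 plan.py 470.3 104.3 25 10
cat > snap.py <<'E'
from h import *
import sys
t=sys.argv[1]
for n in("scene","top"):
    p,d=camera(n); cv2.imwrite(f"pics/{n}{t}.png",p[:,:,::-1]); np.save(f"pics/{n}{t}.npy",d)
x,y,z=[float(v)/1000 for v in sys.argv[2:5]];r=int(sys.argv[5])
im=[]
for n in("top","scene"):
    u,v=Cam(n).proj([[x,y,z]])[0].astype(int);I=cv2.copyMakeBorder(cv2.imread(f"pics/{n}{t}.png"),r,r,r,r,cv2.BORDER_CONSTANT);im.append(cv2.resize(I[v:v+2*r,u:u+2*r],(400,400),interpolation=cv2.INTER_CUBIC))
cv2.imwrite(f"pics/c{t}.png",np.hstack(im))
E
python3 snap.py 2 470 104 20 70
```

```text
clock: 6.08
position: [0.4709, 0.102, 0.0668]
ee_rot: [0.67, 0.742, 0.0, 0.0]
ft_force: [0.5, -0.7, -0.5]
grip_width: 0.703
pos [470.9 102.   66.8] jawyaw 5.8 tilt 0.01 j [-0.83 -0.13  0.94 -0.09] F [ 0.5 -0.7 -0.5] grip 0.703 t 6.075
shift [ 0.058 -0.009  1.046] turn -0.70 (or 29.30)
```

View pics/c2.png

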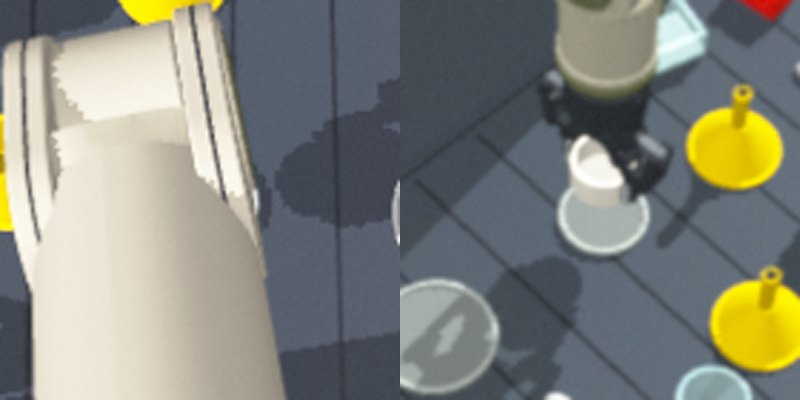

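```bash
python3 -m pendant '[[0.05,0,0.6,0,0.6],[0.05,0,1.2,0,0.6],[0.05,0,1.35,0,0.6],[0.05,0,1.35,0,0.6],[0.05,0,1.35,0,0.6]]';python3 plan.py 470.3 104.3 7.3
```

```text
clock: 6.8
position: [0.4712, 0.1046, 0.0132]
ee_rot: [0.67, 0.742, 0.001, 0.0]
ft_force: [-0.4, -0.1, -2.2]
grip_width: 0.707
pos [471.2 104.6  13.2] jawyaw 5.8 tilt 0.1 j [-0.8  -0.21  0.82 -0.03] F [-0.4 -0.1 -2.2] grip 0.707 t 6.8
shift [-0.006 -0.024  0.147]
```

```bash
python3 -m pendant '[[0,-0.02,0.07,0,0.6],[0,-0.02,0.11,0,0.6],[0,-0.02,0.15,0,0.6],[0,-0.02,0.17,0,0.6],[0,-0.02,0.17,0,0.6]]'
```

```text
clock: 7.42
position: [0.4696, 0.1044, 0.007]
ee_rot: [0.67, 0.742, 0.0, -0.001]
ft_force: [-14.5, -3.4, 33.9]
grip_width: 0.703
```

```bash
python3 -m pendant '[[0,0,-0.03,0,0.6],[0,0,-0.03,0,0.55],[0,0,-0.03,0,0.3],[0,0,-0.03,0,0],[0,0,-0.03,0,0]]';python3 -m pendant '[[0,0,-0.5,0,0],[0,0,-1.5,0,0],[0,0,-3,0,0],[0,0,-3.5,0,0],[0,0,-3.5,0,0]]'; python3 plan.py 657 129.2 160 0
```

```text
clock: 8.05
position: [0.4697, 0.1044, 0.0064]
ee_rot: [0.67, 0.742, 0.0, 0.0]
ft_force: [0.6, -0.9, -0.7]
grip_width: 1.002
clock: 8.68
position: [0.4706, 0.1048, 0.1478]
ee_rot: [0.67, 0.742, 0.002, 0.0]
ft_force: [0.5, 0.3, -0.2]
grip_width: 1.004
pos [470.6 104.8 147.8] jawyaw 5.9 tilt 0.19 j [-0.88 -0.05  1.11 -0.16] F [ 0.5  0.3 -0.2] grip 1.004 t 8.675
shift [ 0.132  4.7   -0.29 ] turn 0.98 (or -29.02)
```

```bash
python3 -m pendant '[[0.13,4.7,-0.3,0,0],[0.13,4.7,-0.3,0,0],[0.13,4.7,-0.3,0,0],[0.13,4.7,-0.3,0,0],[0.13,4.7,-0.3,0,0]]';python3 snap.py 3 470 104 20 70; python3 plan.py 657 129.2 110 6
```

```text
clock: 9.3
position: [0.6553, 0.1278, 0.1564]
ee_rot: [0.67, 0.742, -0.001, -0.0]
ft_force: [-0.0, 0.0, 1.1]
grip_width: 0.998
pos [655.1 128.3 158.2] jawyaw 5.8 tilt 0.06 j [-0.69 -0.31  1.26  0.05] F [-0.4  0.5  0.4] grip 0.994 t 9.4
shift [0.018 0.051 1.206] turn -0.03 (or 29.97)
```

View pics/c3.png

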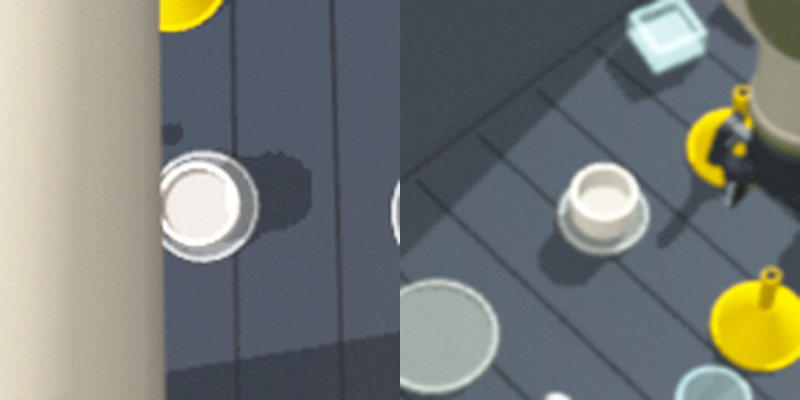

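```bash
python3 - <<'E'
from h import *
for n in("top","scene"):print(n,Cam(n).proj([[.655,.128,.158],[.657,.129,.096],[.657,.129,0],[.47,.104,.02]]).round())
a=cv2.imread("pics/top3.png");b=cv2.imread("pics/scene3.png")
cv2.imwrite("pics/f3.png",np.hstack([cv2.resize(a[60:360,100:400],(400,400)),cv2.resize(b[60:360,250:550],(400,400))]))
E
```

```text
top [[250. 178.]
 [254. 186.]
 [259. 199.]
 [269. 278.]]
scene [[394. 213.]
 [392. 226.]
 [389. 244.]
 [334. 202.]]
```

View pics/f3.png

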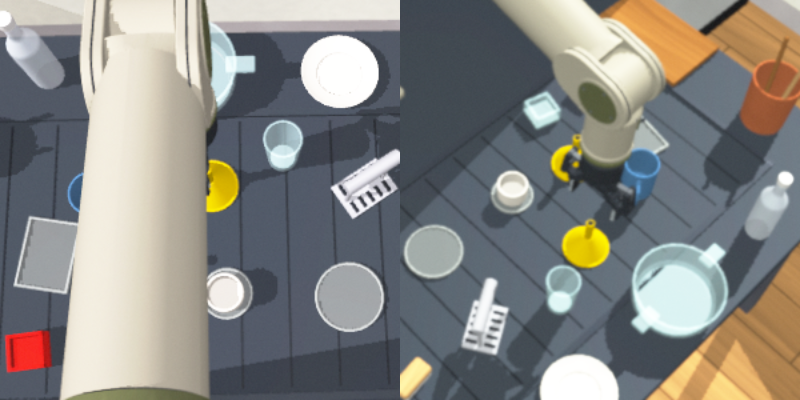

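```bash
python3 -m pendant '[[0.02,0.05,0.6,0,0],[0.02,0.05,1.6,0,0],[0.02,0.05,2.5,0,0],[0.02,0.05,2.5,0,0],[0.02,0.05,2.5,0,0]]';python3 snap.py 4 657 129 50 50; python3 plan.py 657 129.2 58 6
```

```text
clock: 10.02
position: [0.6586, 0.1298, 0.0607]
ee_rot: [0.67, 0.742, 0.001, 0.0]
ft_force: [0.8, 0.4, 0.7]
grip_width: 1.002
pos [659.1 129.9  60.9] jawyaw 5.8 tilt 0.19 j [-0.67 -0.36  1.09  0.09] F [ 0.2  0.2 -0.3] grip 0.999 t 10.125
shift [-0.011 -0.053  0.072] turn -0.03 (or 29.97)
```

View pics/c4.png

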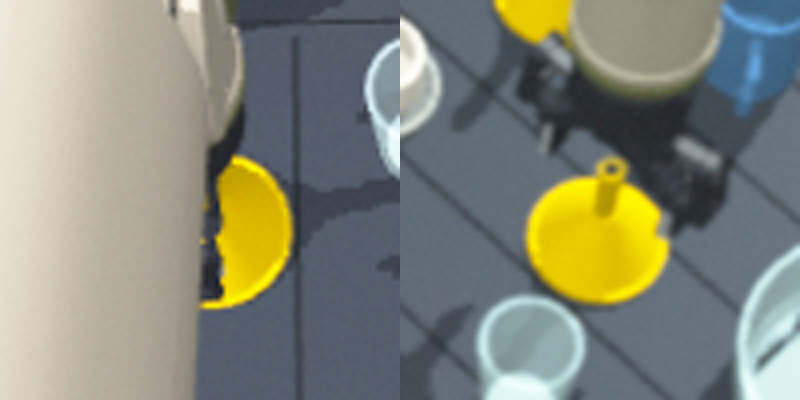

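```bash
python3 -m pendant '[[-0.01,-0.05,0.05,0,0.4],[-0.01,-0.05,0.05,0,0.7],[-0.01,-0.05,0.05,0,0.85],[-0.01,-0.05,0.05,0,1],[-0.01,-0.05,0.05,0,1]]' 25;python3 -m pendant '[[0,0,0,0,1],[0,0,0,0,1],[0,0,-0.1,0,1],[0,0,-0.4,0,1],[0,0,-0.4,0,1]]'
```

```text
clock: 10.75
position: [0.656, 0.129, 0.0564]
ee_rot: [0.67, 0.742, -0.0, -0.0]
ft_force: [1.2, -0.1, -0.4]
grip_width: 0.174
clock: 11.38
position: [0.6571, 0.1291, 0.0742]
ee_rot: [0.67, 0.742, 0.001, 0.001]
ft_force: [0.9, -0.7, -0.8]
grip_width: 0.179
```

```bash
python3 -m pendant '[[0,0,-1.4,0,1],[0,0,-2.6,0,1],[0,0,-2.6,0,1],[0,0,-2.6,0,1]]';python3 plan.py 459.8 -100.2 175 0
```

```text
clock: 11.88
position: [0.6557, 0.1292, 0.1758]
ee_rot: [0.67, 0.742, -0.0, -0.0]
ft_force: [-0.5, 0.9, -2.3]
grip_width: 0.176
pos [655.7 129.2 175.8] jawyaw 5.9 tilt 0.04 j [-0.7  -0.3   1.29  0.05] F [-0.5  0.9 -2.3] grip 0.176 t 11.875
shift [-5.204 -5.458  0.023] turn 0.98 (or -29.02)
```

```bash
python3 -m pendant '[[-5.2,-5.46,0,1,1],[-5.2,-5.46,0,1,1],[-5.2,-5.46,0,1,1],[-5.2,-5.46,0,1,1],[-5.2,-5.46,0,1,1]]';python3 -m pendant '[[0,0,0,0,1]]';python3 plan.py 459.8 -100.2 75 0
```

```text
clock: 12.5
position: [0.4575, -0.1015, 0.175]
ee_rot: [0.708, 0.706, -0.001, -0.001]
ft_force: [0.4, -0.6, -0.5]
grip_width: 0.178
clock: 12.62
position: [0.4572, -0.1027, 0.1754]
ee_rot: [0.71, 0.704, -0.0, -0.001]
ft_force: [-0.3, 0.4, -0.5]
grip_width: 0.174
pos [ 457.2 -102.7  175.4] jawyaw 179.6 tilt 0.14 j [-0.67 -0.    1.18  0.13] F [-0.3  0.4 -0.5] grip 0.174 t 12.625
shift [0.059 0.068 2.511] turn -0.07 (or 29.93)
```

```bash
python3 -m pendant '[[0.06,0.07,1.2,0,1],[0.06,0.07,2.2,0,1],[0.06,0.07,2.5,0,1],[0.06,0.07,2.5,0,1],[0.06,0.07,2.5,0,1]]';python3 snap.py 5 460 -100 20 60;python3 plan.py 459.8 -100.2 61 0
```

```text
clock: 13.25
position: [0.4638, -0.0977, 0.0777]
ee_rot: [0.708, 0.706, 0.001, 0.001]
ft_force: [-0.1, -0.8, -0.9]
grip_width: 0.18
pos [463.7 -97.6  77.6] jawyaw 179.9 tilt 0.12 j [-0.63 -0.17  0.96  0.26] F [-0.8  0.1 -0.6] grip 0.181 t 13.35
shift [-0.065 -0.099  0.415] turn -0.02 (or 29.98)
```

View pics/c5.png

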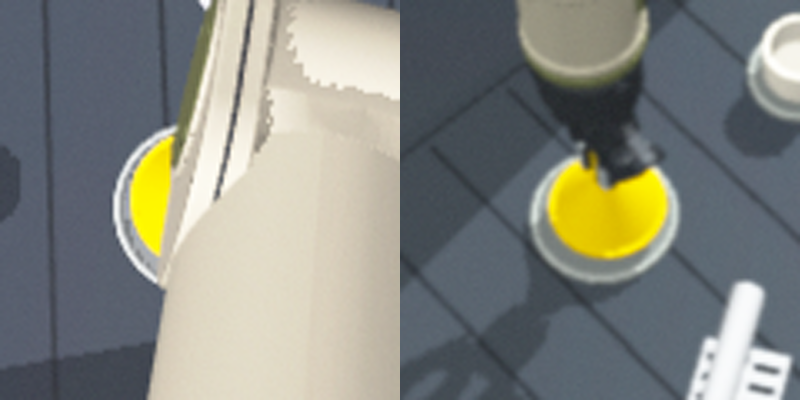

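```bash
python3 -m pendant '[[-0.05,-0.08,0.2,0,1],[-0.05,-0.08,0.25,0,1],[-0.05,-0.08,0.25,0,1]]';python3 plan.py 459.8 -100.2 61 0
```

```text
clock: 13.72
position: [0.4594, -0.0998, 0.0663]
ee_rot: [0.708, 0.706, -0.0, -0.0]
ft_force: [0.2, -0.3, -0.3]
grip_width: 0.18
pos [459.4 -99.8  66.3] jawyaw 179.8 tilt 0.02 j [-0.62 -0.18  0.93  0.28] F [ 0.2 -0.3 -0.3] grip 0.18 t 13.725
shift [-0.011  0.009  0.133] turn -0.03 (or 29.97)
```

```bash
python3 -m pendant '[[-0.01,0.01,0.06,0,1],[-0.01,0.01,0.1,0,1],[-0.01,0.01,0.13,0,1],[-0.01,0.01,0.13,0,1]]'
```

```text
clock: 14.22
position: [0.46, -0.1001, 0.0612]
ee_rot: [0.708, 0.706, -0.0, -0.0]
ft_force: [0.8, -0.1, -1.1]
grip_width: 0.181
```

```bash
python3 -m pendant '[[0,0,0.03,0,1],[0,0,0.03,0,1]]';python3 snap.py 6 460 -100 20 60
```

```text
clock: 14.48
position: [0.4601, -0.1001, 0.0601]
ee_rot: [0.708, 0.706, 0.0, 0.0]
ft_force: [0.8, -0.1, 0.4]
grip_width: 0.179
```

View pics/c6.png

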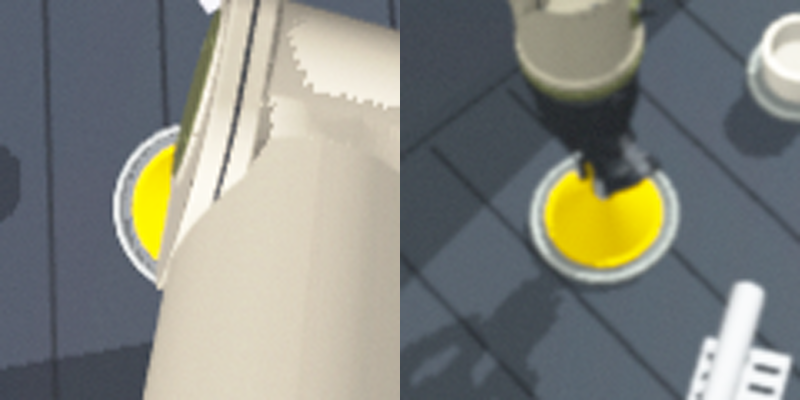

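```bash
python3 -m pendant '[[0,0,0.02,0,1],[0,0,0.02,0,1]]';python3 -m pendant '[[0,0,0.02,0,1],[0,0,0.02,0,1]]'
```

```text
clock: 14.82
position: [0.4604, -0.1001, 0.06]
ee_rot: [0.708, 0.706, 0.0, -0.0]
ft_force: [-4.4, 0.3, 12.6]
grip_width: 0.176
clock: 15.08
position: [0.4604, -0.1001, 0.0599]
ee_rot: [0.708, 0.706, 0.001, -0.001]
ft_force: [-10.1, 1.3, 27.2]
grip_width: 0.176
```

Contact; back off slightly and release.

```bash
python3 -m pendant '[[0,0,-0.03,0,1],[0,0,-0.03,0,0.9],[0,0,-0.03,0,0.75],[0,0,-0.03,0,0.4],[0,0,-0.03,0,0]]';python3 -m pendant '[[0,0,-0.3,0,0],[0,0,-1,0,0],[0,0,-2.5,0,0],[0,0,-3,0,0],[0,0,-3,0,0]]'; python3 plan.py 480 100 180 15
```

```text
clock: 15.7
position: [0.4599, -0.1001, 0.0595]
ee_rot: [0.708, 0.706, -0.0, -0.0]
ft_force: [-0.8, 0.3, -0.3]
grip_width: 0.664
clock: 16.32
position: [0.4611, -0.1002, 0.1816]
ee_rot: [0.708, 0.706, 0.002, 0.001]
ft_force: [-0.0, 0.3, -0.4]
grip_width: 0.997
pos [ 461.1 -100.2  181.6] jawyaw 179.8 tilt 0.23 j [-0.7   0.    1.19  0.13] F [-0.   0.3 -0.4] grip 0.997 t 16.325
shift [5.007 0.46  0.048] turn -2.53 (or 27.47)
```

```bash
python3 plan.py 363 295 170 165.2; python3 -m pendant '[[9.8,-2,0,2,0],[9.8,-2,0,2,0],[9.8,-2,0,2,0],[9.8,-2,0,2,0],[9.8,-2,0,2,0]]'; python3 plan.py 363 295 120 165.2
```

```text
pos [ 461.1 -100.2  181.6] jawyaw 179.8 tilt 0.23 j [-0.7   0.    1.19  0.13] F [-0.   0.3 -0.4] grip 0.997 t 16.325
shift [ 9.874 -2.48   0.293] turn 2.44 (or -27.56)
clock: 16.95
position: [0.4005, 0.1927, 0.1789]
ee_rot: [0.778, 0.628, -0.0, -0.0]
ft_force: [1.1, -0.1, -0.0]
grip_width: 1.0
pos [400.5 192.7 178.9] jawyaw 167.8 tilt 0.05 j [-1.01  0.02  1.19 -0.78] F [ 1.1 -0.1 -0. ] grip 1.0 t 16.95
shift [ 2.304 -1.454  1.472] turn 0.44 (or -29.56)
```

```bash
python3 -m pendant '[[2.3,-1.45,0,0.44,0],[2.3,-1.45,0,0.44,0],[2.3,-1.45,1,0.44,0],[2.3,-1.45,2.5,0.44,0],[2.3,-1.45,2.5,0.44,0]]';python3 -m pendant '[[0,0,0,0,0],[0,0,0,0,0]]';python3 snap.py 7 363 295 20 50; python3 plan.py 363 295 2 165.2
```

```text
clock: 17.58
position: [0.3617, 0.2904, 0.0758]
ee_rot: [0.792, 0.61, -0.005, 0.001]
ft_force: [-1.2, -0.2, 1.2]
grip_width: 1.001
clock: 17.82
position: [0.3654, 0.2943, 0.0818]
ee_rot: [0.792, 0.61, 0.002, -0.0]
ft_force: [-0.0, 0.0, 0.3]
grip_width: 1.0
pos [365.  294.1  81.3] jawyaw 165.2 tilt 0.17 j [-1.1  -0.06  0.96 -0.98] F [ 1.2 -0.4  0.4] grip 0.998 t 17.925
shift [ 0.003 -0.057  1.982] turn -0.00 (or 30.00)
```

View pics/c7.png

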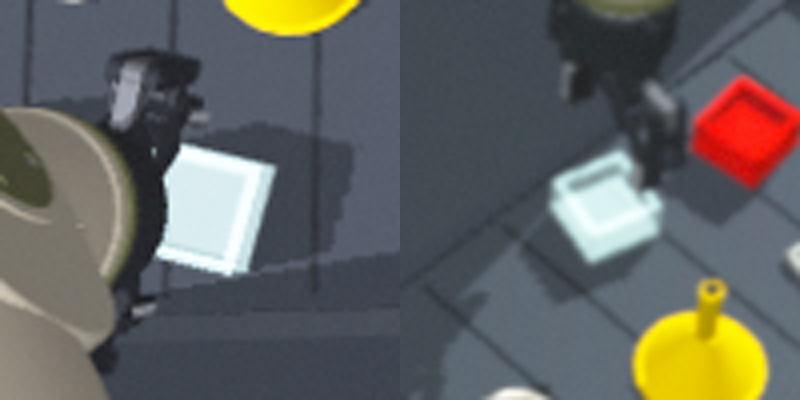

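```bash
python3 -m pendant '[[0,-0.05,0.6,0,0],[0,-0.05,1.4,0,0],[0,-0.05,1.97,0,0],[0,-0.05,1.97,0,0],[0,-0.05,1.97,0,0]]';python3 snap.py 8 363 295 20 50; python3 plan.py 363 295 2 165.2
```

```text
clock: 18.55
position: [0.363, 0.2945, 0.0021]
ee_rot: [0.792, 0.61, 0.001, -0.0]
ft_force: [0.5, 0.3, 0.8]
grip_width: 1.0
pos [363.  294.6   2.1] jawyaw 165.2 tilt 0.13 j [-1.08 -0.12  0.78 -0.93] F [ 1.1 -0.  -0.3] grip 1.001 t 18.65
shift [ 0.01  -0.004  0.004] turn -0.00 (or 30.00)
```

View pics/c8.png

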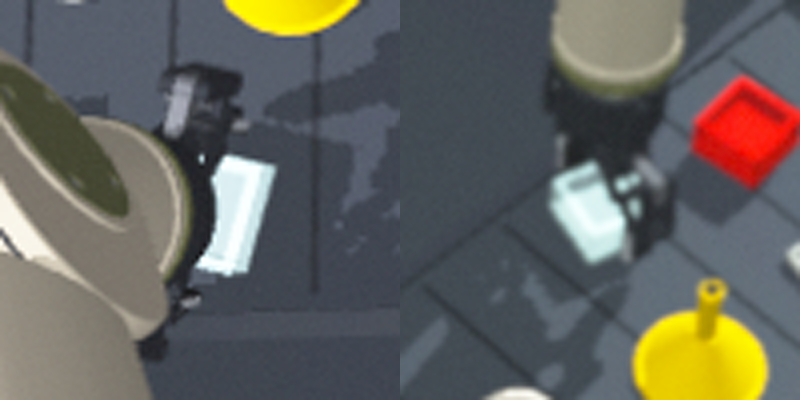

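```bash
python3 -m pendant '[[0,0,0,0,0.2],[0,0,0,0,0.3],[0,0,0,0,0.4],[0,0,0,0,0.6],[0,0,0,0,0.6]]' 30;python3 -m pendant '[[0,0,-0.2,0,0.6],[0,0,-0.6,0,0.6],[0,0,-0.6,0,0.6]]';python3 snap.py 9 363 295 40 50;python3 plan.py
```

```text
clock: 19.27
position: [0.3625, 0.2941, 0.0013]
ee_rot: [0.792, 0.61, 0.0, -0.0]
ft_force: [-0.8, -1.3, 4.6]
grip_width: 0.674
clock: 19.65
position: [0.3631, 0.2947, 0.0264]
ee_rot: [0.792, 0.61, 0.001, -0.0]
ft_force: [-0.4, -0.4, -0.1]
grip_width: 0.677
pos [362.4 294.1  25.2] jawyaw 165.2 tilt 0.06 j [-1.09 -0.1   0.83 -0.95] F [-0.4 -0.3 -1.9] grip 0.675 t 19.75
```

View pics/c9.png

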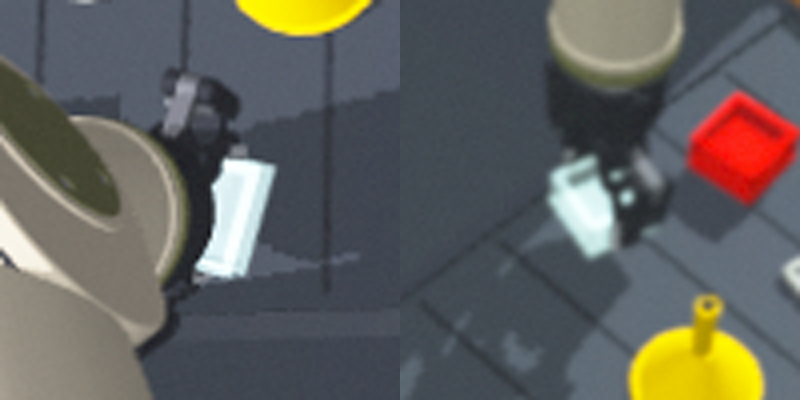

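```bash
python3 -m pendant '[[0,0,-1.4,0,0.6],[0,0,-2.8,0,0.6],[0,0,-3.5,0,0.6],[0,0,-3.5,0,0.6]]';python3 plan.py 490 0 165 157
```

```text
clock: 20.25
position: [0.3631, 0.2947, 0.1666]
ee_rot: [0.792, 0.61, 0.002, -0.001]
ft_force: [0.7, 0.2, -1.3]
grip_width: 0.677
pos [363.1 294.7 166.6] jawyaw 165.2 tilt 0.22 j [-1.12 -0.01  1.15 -1.03] F [ 0.7  0.2 -1.3] grip 0.677 t 20.25
shift [-6.313  4.948  0.023] turn 1.37 (or -28.63)
```

```bash
python3 -m pendant '[[-6.3,4.9,0,1.4,0.6],[-6.3,4.9,0,1.4,0.6],[-6.3,4.9,0,1.4,0.6],[-6.3,4.9,0,1.4,0.6],[-6.3,4.9,0,1.4,0.6],[-6.3,4.9,0,1.4,0.6]]' || python3 -m pendant '[[-6.3,4.9,0,1.4,0.6],[-6.3,4.9,0,1.4,0.6],[-6.3,4.9,0,1.4,0.6],[-6.3,4.9,0,1.4,0.6],[-6.3,4.9,0,1.4,0.6]]';python3 plan.py 513 -434.5 165 148.4
```

```text
clock: 20.88
position: [0.4846, 0.0044, 0.1636]
ee_rot: [0.835, 0.551, -0.001, -0.0]
ft_force: [0.7, 0.1, -1.5]
grip_width: 0.673
pos [484.6   4.4 163.6] jawyaw 156.8 tilt 0.08 j [-0.78 -0.05  1.15 -0.46] F [ 0.7  0.1 -1.5] grip 0.673 t 20.875
shift [-9.808  4.971 -0.034] turn 1.41 (or -28.59)invalid input
```

```bash
python3 -m pendant '[[-9.8,5,0,1.4,0.6],[-9.8,5,0,1.4,0.6],[-9.8,5,0,1.4,0.6],[-9.8,5,0,1.4,0.6],[-9.8,5,0,1.4,0.6]]';python3 plan.py 513 -434.5 120 148.4
```

```text
clock: 21.5
position: [0.5053, -0.3069, 0.163]
ee_rot: [0.873, 0.488, -0.001, -0.001]
ft_force: [1.8, 0.3, -0.7]
grip_width: 0.674
pos [ 505.3 -306.9  163. ] jawyaw 148.5 tilt 0.11 j [-0.23 -0.33  1.22  0.18] F [ 1.8  0.3 -0.7] grip 0.674 t 21.5
shift [-2.617  1.835  1.074] turn 0.01 (or -29.99)
```

```bash
python3 -m pendant '[[-2.6,1.8,0,0,0.6],[-2.6,1.8,0,0,0.6],[-2.6,1.8,0.5,0,0.6],[-2.6,1.8,2,0,0.6],[-2.6,1.8,2.5,0,0.6]]';python3 -m pendant '[[0,0,0,0,0.6],[0,0,0,0,0.6]]';python3 plan.py 512.7 -434.5 30 148.4
```

```text
clock: 22.12
position: [0.5107, -0.4292, 0.0596]
ee_rot: [0.873, 0.488, -0.002, -0.003]
ft_force: [-0.2, 0.6, -0.6]
grip_width: 0.675
clock: 22.38
position: [0.5135, -0.4323, 0.0668]
ee_rot: [0.873, 0.488, 0.0, 0.001]
ft_force: [-0.8, -0.5, -1.3]
grip_width: 0.674
pos [ 513.5 -432.3   66.8] jawyaw 148.4 tilt 0.14 j [ 0.09 -0.52  1.13  0.43] F [-0.8 -0.5 -1.3] grip 0.674 t 22.375
shift [-0.056  0.01   0.919] turn 0.01 (or -29.99)
```

```bash
python3 -m pendant '[[-0.05,0.01,0.5,0,0.6],[-0.05,0.01,1,0,0.6],[-0.05,0.01,1.1,0,0.6],[-0.05,0.01,1.1,0,0.6],[-0.05,0.01,1.1,0,0.6]]';python3 snap.py 10 513 -434 20 50;python3 plan.py 512.7 -434.5 6 148.4
```

```text
clock: 23.0
position: [0.5121, -0.434, 0.0213]
ee_rot: [0.873, 0.488, 0.0, 0.0]
ft_force: [0.8, 0.4, -0.7]
grip_width: 0.677
pos [ 512.2 -433.9   21.4] jawyaw 148.4 tilt 0.05 j [ 0.11 -0.55  1.07  0.46] F [ 0.2  0.6 -1.7] grip 0.676 t 23.1
shift [-0.005  0.018  0.385] turn 0.00 (or -30.00)
```

View pics/c10.png

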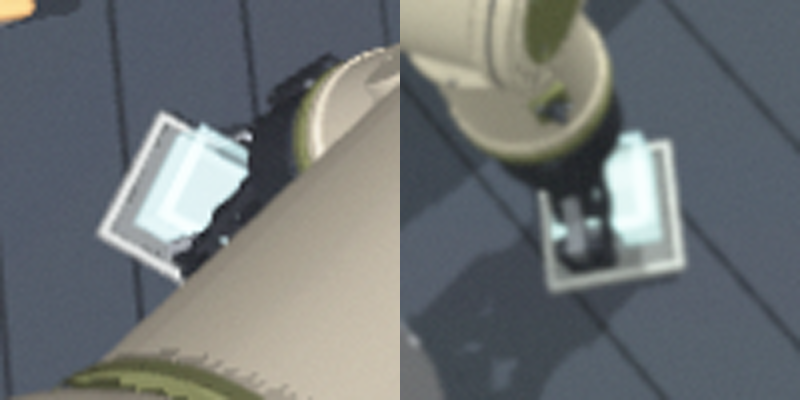

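```bash
python3 -m pendant '[[0,0.02,0.2,0,0.6],[0,0.02,0.32,0,0.6],[0,0.02,0.32,0,0.6]]';python3 snap.py 11 513 -434 20 35;python3 plan.py 512.7 -434.5 6 148.4
```

```text
clock: 23.48
position: [0.5123, -0.4338, 0.0073]
ee_rot: [0.873, 0.488, -0.0, -0.001]
ft_force: [0.3, -0.9, -0.8]
grip_width: 0.677
pos [ 512.5 -434.1    7.9] jawyaw 148.4 tilt 0.02 j [ 0.12 -0.56  1.05  0.46] F [ 0.1  0.6 -1.5] grip 0.677 t 23.575
shift [-0.006  0.01   0.048] turn 0.00 (or -30.00)
```

View pics/c11.png

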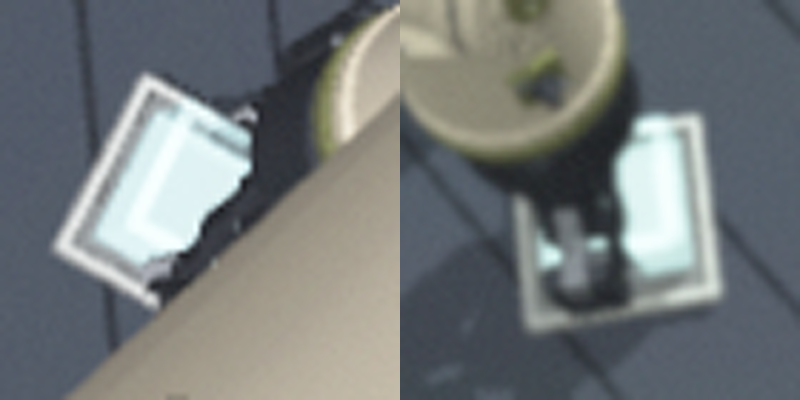

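```bash
python3 -m pendant '[[0,0.01,0.03,0,0.6],[0,0.01,0.05,0,0.6]]';python3 -m pendant '[[0,0,0.02,0,0.6],[0,0,0.02,0,0.6]]'
```

```text
clock: 23.82
position: [0.513, -0.4344, 0.0061]
ee_rot: [0.873, 0.488, 0.0, 0.0]
ft_force: [-0.1, 0.2, -2.1]
grip_width: 0.677
clock: 24.08
position: [0.513, -0.4343, 0.0055]
ee_rot: [0.873, 0.488, 0.0, 0.0]
ft_force: [-1.2, 2.0, 3.5]
grip_width: 0.672
```

```bash
python3 -m pendant '[[0,0,0,0,0.55],[0,0,0,0,0.4],[0,0,0,0,0.2],[0,0,0,0,0],[0,0,0,0,0]]';python3 -m pendant '[[0,0,-0.5,0,0],[0,0,-1.5,0,0],[0,0,-3,0,0],[0,0,-4,0,0],[0,0,-4,0,0]]';python3 plan.py 560 -200 165 148
```

```text
clock: 24.7
position: [0.5129, -0.4343, 0.005]
ee_rot: [0.873, 0.488, -0.0, -0.0]
ft_force: [0.0, 1.1, 0.5]
grip_width: 1.003
clock: 25.32
position: [0.5139, -0.4361, 0.1705]
ee_rot: [0.873, 0.488, 0.002, 0.003]
ft_force: [0.1, 0.3, -0.6]
grip_width: 0.998
pos [ 513.9 -436.1  170.5] jawyaw 148.4 tilt 0.41 j [ 0.06 -0.45  1.3   0.39] F [ 0.1  0.3 -0.6] grip 0.998 t 25.325
shift [ 5.629 -2.115  0.119] turn 0.06 (or -29.94)
```

```bash
python3 -m pendant '[[6,-1.5,0,-5,0],[6,-1.5,0,-5,0],[6,-1.5,0,-5,0],[6,-1.5,0,-5,0],[6,-1.5,0,-5,0]]';python3 snap.py 12 513 -434 20 35;python3 plan.py 513 -434.5 150 148.4
```

```text
clock: 25.95
position: [0.5896, -0.1918, 0.1649]
ee_rot: [0.714, 0.7, 0.001, -0.001]
ft_force: [-0.1, -1.3, 0.8]
grip_width: 1.0
pos [ 587.4 -198.2  165.3] jawyaw 178.5 tilt 0.02 j [-0.31 -0.3   1.23  0.45] F [ 0.  -0.7 -0. ] grip 0.997 t 26.05
shift [-5.956 -1.702  0.385] turn 5.01 (or -24.99)
```

View pics/c12.png

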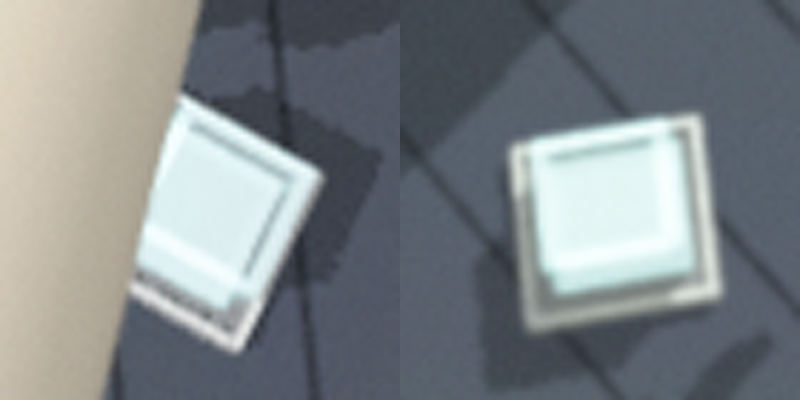

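View pics/top12.png

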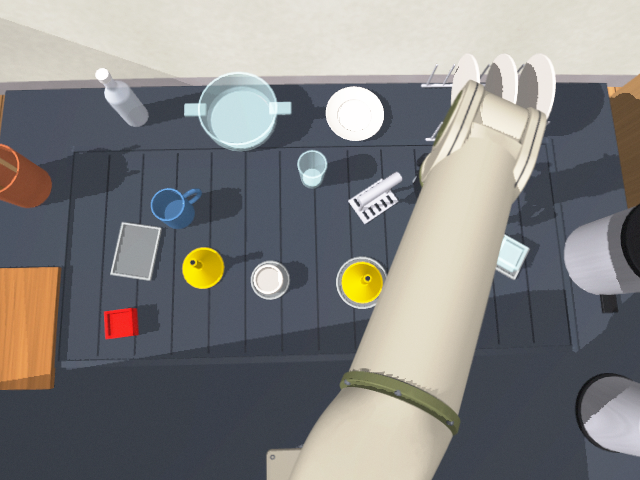

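```bash
python3 - <<'E'
from m import *
c=Cam('scene');p=cv2.imread('pics/scene12.png');h=cv2.cvtColor(p,cv2.COLOR_BGR2HSV)
u0,v0=c.proj([[.513,-.434,.02]])[0].astype(int)-35
def W(pts,z):return c.plane(np.array(pts,float)/400*70+[u0,v0]-.5,z)[:,:2]*1000
pad=W([(110,143),(303,113)],.008);print('pad far edge',pad.round(1),np.hypot(*(pad[1]-pad[0])))
padn=W([(322,297),(130,332)],.0);print('pad near',padn.round(1)); print('pad c',(pad.mean(0)+padn.mean(0))/2)
d=W([(155,293),(292,277)],.004);print('dish bottom',d.round(1),np.hypot(*(d[1]-d[0])))
t=W([(130,140),(265,117)],.038);print('dish top far',t.round(1),np.hypot(*(t[1]-t[0])));print('c',(d.mean(0)+t.mean(0))/2)
for q in(pad,padn,d,t):
    e=q[1]-q[0];print(np.degrees(np.arctan2(e[1],e[0]))%90)
E
```

```text
pad far edge [[ 456.9 -447.7]
 [ 502.8 -376.8]] 84.42351835774588
pad near [[ 570.6 -421.4]
 [ 527.5 -491.9]]
pad c [ 514.45813748 -434.43826167]
dish bottom [[ 522.6 -473.6]
 [ 556.5 -425.7]] 58.69870565592326
dish top far [[ 475.1 -442. ]
 [ 505.8 -393. ]] 57.86262351116529
c [ 514.99043933 -433.58188319]
57.02214816233199
58.56462856317117
54.705768675154935
57.92614500679587
```

```bash
python3 plan.py 647.3 -135.3 165 32.7
```

```text
pos [ 587.4 -198.2  165.3] jawyaw 178.5 tilt 0.02 j [-0.31 -0.3   1.23  0.45] F [ 0.  -0.7 -0. ] grip 0.997 t 26.05
shift [1.611 1.455 0.007] turn -5.71 (or 24.29)
```

```bash
python3 -m pendant '[[1.61,1.45,0,-5.7,0],[1.61,1.45,0,-5.7,0],[1.61,1.45,0,-5.7,0],[1.61,1.45,0,-5.7,0],[1.61,1.45,0,-5.7,0]]';python3 -m pendant '[[0,0,0,0,0]]';python3 plan.py 647.3 -135.3 110 32.7
```

```text
clock: 26.68
position: [0.6468, -0.1375, 0.1654]
ee_rot: [0.483, 0.876, -0.0, 0.0]
ft_force: [1.0, -0.2, -0.5]
grip_width: 1.004
clock: 26.8
position: [0.647, -0.1365, 0.1653]
ee_rot: [0.482, 0.876, -0.0, 0.0]
ft_force: [0.3, 0.2, 0.7]
grip_width: 1.003
pos [ 647.  -136.5  165.3] jawyaw 32.4 tilt 0.0 j [-0.28 -0.28  1.26  0.9 ] F [0.3 0.2 0.7] grip 1.003 t 26.8
shift [0.022 0.023 1.383] turn -0.05 (or 29.95)
```

```bash
python3 -m pendant '[[0.02,0.02,0.7,0,0],[0.02,0.02,1.4,0,0],[0.02,0.02,2.05,0,0],[0.02,0.02,2.05,0,0],[0.02,0.02,2.05,0,0]]';python3 snap.py 13 647 -135 100 50;python3 plan.py 647.3 -135.3 82 32.7
```

```text
clock: 27.42
position: [0.6481, -0.1349, 0.0844]
ee_rot: [0.481, 0.877, 0.0, 0.001]
ft_force: [0.7, 0.0, 0.8]
grip_width: 0.999
pos [ 648.4 -134.8   84.8] jawyaw 32.6 tilt 0.12 j [-0.26 -0.32  1.12  0.93] F [-0.4  0.8  0.7] grip 1.004 t 27.525
shift [ 0.005 -0.029  0.069] turn -0.02 (or 29.98)
```

View pics/c13.png

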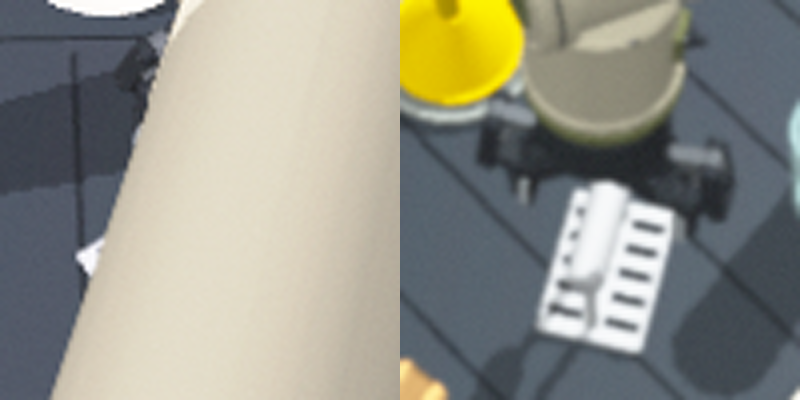

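Fingers straddle the bar. Close with a firmer grip and lift.

```bash
python3 -m pendant '[[0,-0.03,0.07,0,0.3],[0,-0.03,0.07,0,0.55],[0,-0.03,0.07,0,0.7],[0,-0.03,0.07,0,0.85],[0,-0.03,0.07,0,0.9]]' 50;python3 -m pendant '[[0,0,0,0,0.9],[0,0,0,0,0.9],[0,0,-0.2,0,0.9],[0,0,-0.5,0,0.9],[0,0,-0.5,0,0.9]]'; python3 snap.py 14 647 -135 60 50;python3 plan.py
```

```text
clock: 28.15
position: [0.6468, -0.1351, 0.0807]
ee_rot: [0.48, 0.877, 0.0, 0.0]
ft_force: [0.6, 0.8, 2.2]
grip_width: 0.263
clock: 28.78
position: [0.6471, -0.1355, 0.1018]
ee_rot: [0.48, 0.877, 0.0, 0.001]
ft_force: [0.5, 0.0, -2.6]
grip_width: 0.261
pos [ 646.5 -135.2  100.5] jawyaw 32.6 tilt 0.01 j [-0.27 -0.31  1.14  0.92] F [-1.5 -0.  -2.5] grip 0.263 t 28.875
```

View pics/c14.png

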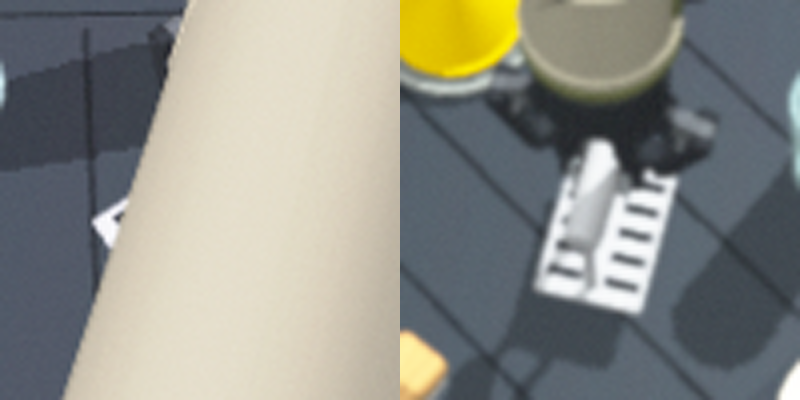

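```bash
python3 -m pendant '[[0,0,-1.2,0,0.9],[0,0,-2.4,0,0.9],[0,0,-3,0,0.9],[0,0,-3,0,0.9]]';python3 plan.py 542.8 404.9 221 80.8
```

```text
clock: 29.38
position: [0.6473, -0.1356, 0.2219]
ee_rot: [0.48, 0.877, 0.001, 0.001]
ft_force: [0.6, -0.0, -3.4]
grip_width: 0.264
pos [ 647.3 -135.6  221.9] jawyaw 32.6 tilt 0.17 j [-0.29 -0.26  1.36  0.88] F [ 0.6 -0.  -3.4] grip 0.264 t 29.375
shift [1.279e+01 5.079e+00 1.200e-02] turn -8.03 (or 21.97)
```

```bash
python3 -m pendant '[[6.4,2.5,0,-4,0.9],[6.4,2.5,0,-4,0.9],[6.4,2.5,0,-4,0.9],[6.4,2.5,0,-4,0.9],[6.4,2.5,0,-4,0.9]]';python3 plan.py 542.8 404.9 221 80.8
```

```text
clock: 30.0
position: [0.5906, 0.1395, 0.218]
ee_rot: [0.284, 0.959, -0.0, -0.002]
ft_force: [0.2, 0.1, -4.1]
grip_width: 0.262
pos [590.6 139.5 218. ] jawyaw 57.0 tilt 0.21 j [-0.65 -0.13  1.31  0.79] F [ 0.2  0.1 -4.1] grip 0.262 t 30.0
shift [ 4.619  4.91  -0.065] turn -3.97 (or 26.03)
```

```bash
python3 -m pendant '[[4.62,4.9,0,-4,0.9],[4.62,4.9,0,-4,0.9],[4.62,4.9,0,-4,0.9],[4.62,4.9,0,-4,0.9],[4.62,4.9,0,-4,0.9]]';python3 -m pendant '[[0,0,0,0,0.9],[0,0,0,0,0.9]]';python3 plan.py 542.8 404.9 125 80.8
```

```text
clock: 30.62
position: [0.5428, 0.4047, 0.2172]
ee_rot: [0.079, 0.997, -0.0, -0.002]
ft_force: [0.3, -1.1, -3.6]
grip_width: 0.269
clock: 30.88
position: [0.5471, 0.3976, 0.2194]
ee_rot: [0.083, 0.997, -0.001, -0.0]
ft_force: [0.8, -0.4, -2.6]
grip_width: 0.264
pos [547.1 397.6 219.4] jawyaw 80.5 tilt 0.11 j [-0.88 -0.11  1.36  0.78] F [ 0.8 -0.4 -2.6] grip 0.264 t 30.875
shift [0.135 0.168 2.36 ] turn -0.05 (or 29.95)
```

```bash
python3 -m pendant '[[0.13,0.17,0.8,-0.05,0.9],[0.13,0.17,1.6,-0.05,0.9],[0.13,0.17,2.36,-0.05,0.9],[0.13,0.17,2.36,-0.05,0.9],[0.13,0.17,2.36,-0.05,0.9]]';python3 -m pendant '[[0,0,0,0,0.9],[0,0,0,0,0.9]]';python3 snap.py 15 543 405 40 55;python3 plan.py 542.8 404.9 95 80.8
```

```text
clock: 31.5
position: [0.5435, 0.4066, 0.1276]
ee_rot: [0.08, 0.997, 0.001, 0.001]
ft_force: [0.6, 0.8, -2.4]
grip_width: 0.267
clock: 31.75
position: [0.5429, 0.4075, 0.1273]
ee_rot: [0.079, 0.997, 0.001, 0.001]
ft_force: [-0.1, 1.1, -2.9]
grip_width: 0.264
pos [542.6 407.4 126.6] jawyaw 80.9 tilt 0.05 j [-0.88 -0.13  1.19  0.79] F [-0.6  0.7 -3.8] grip 0.262 t 31.85
shift [-0.015 -0.06   0.791] turn 0.02 (or -29.98)
```

View pics/c15.png

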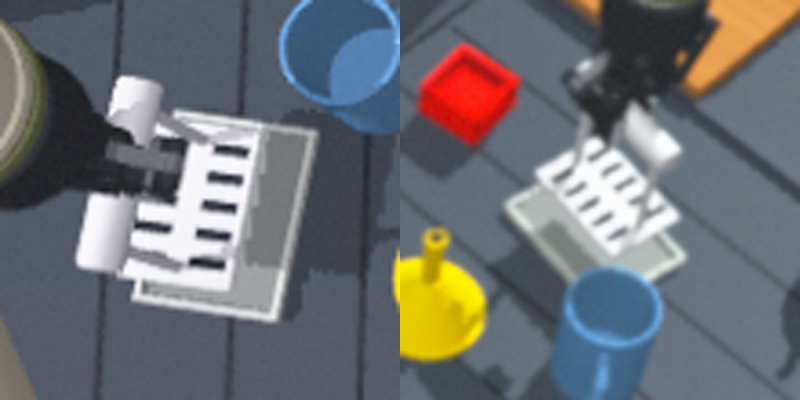

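```bash
python3 -m pendant '[[-0.01,-0.06,0.3,0,0.9],[-0.01,-0.06,0.6,0,0.9],[-0.01,-0.06,0.8,0,0.9],[-0.01,-0.06,0.9,0,0.9],[-0.01,-0.06,0.9,0,0.9]]';python3 snap.py 16 543 405 20 45;python3 plan.py 542.8 404.9 85 80.8
python3 - <<'E'
from m import *
# plate vs pad along top view
c=Cam('top');p=cv2.imread('pics/top16.png');h=cv2.cvtColor(p,cv2.COLOR_BGR2HSV)
E
```

```text
clock: 32.48
position: [0.5423, 0.4048, 0.0897]
ee_rot: [0.079, 0.997, -0.0, -0.0]
ft_force: [0.4, 0.4, -2.3]
grip_width: 0.264
pos [542.6 404.9  90.4] jawyaw 80.9 tilt 0.04 j [-0.88 -0.13  1.13  0.79] F [ 0.3  0.8 -2.8] grip 0.265 t 32.575
shift [-0.004 -0.001  0.136] turn 0.02 (or -29.98)
```

View pics/c16.png

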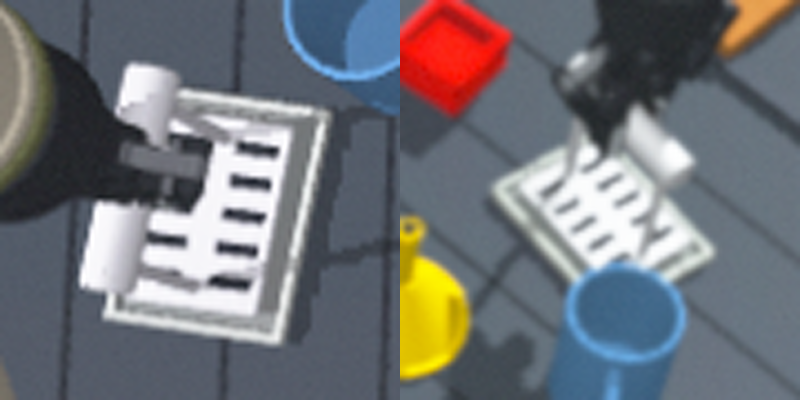

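```bash
python3 -m pendant '[[0,0,0.05,0,0.9],[0,0,0.1,0,0.9],[0,0,0.12,0,0.9],[0,0,0.12,0,0.9]]'; python3 -m pendant '[[0,0,0.02,0,0.9],[0,0,0.02,0,0.9]]'
```

```text
clock: 33.08
position: [0.5424, 0.4048, 0.0852]
ee_rot: [0.079, 0.997, 0.0, -0.0]
ft_force: [0.2, 0.7, -2.7]
grip_width: 0.259
clock: 33.33
position: [0.5426, 0.405, 0.0847]
ee_rot: [0.079, 0.997, 0.0, 0.0]
ft_force: [-0.4, 0.4, -1.6]
grip_width: 0.26
```

```bash
python3 -m pendant '[[0,0,0.02,0,0.9],[0,0,0.02,0,0.9]]'; python3 snap.py 17 543 405 10 40
```

```text
clock: 33.58
position: [0.5427, 0.4054, 0.0845]
ee_rot: [0.079, 0.997, 0.001, 0.0]
ft_force: [-1.3, 0.6, 5.2]
grip_width: 0.268
```

View pics/c17.png

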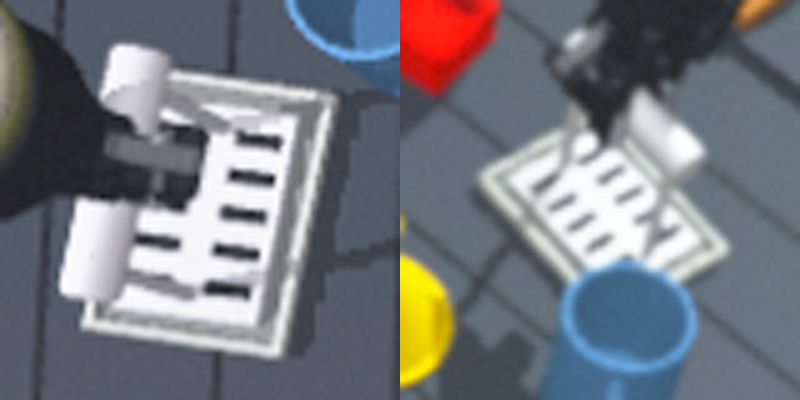

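```bash
python3 -m pendant '[[0,0,0,0,0.72],[0,0,0,0,0.6],[0,0,0,0,0.45],[0,0,0,0,0.4],[0,0,0,0,0.4]]'; python3 -m pendant '[[0,0,-0.5,0,0.4],[0,0,-1.5,0,0.4],[0,0,-3,0,0.4],[0,0,-4,0,0.4],[0,0,-4,0,0.4]]';python3 plan.py 350 350 240 80.8
```

```text
clock: 34.3
position: [0.5424, 0.4047, 0.0835]
ee_rot: [0.079, 0.997, -0.0, -0.0]
ft_force: [0.2, 0.4, -0.0]
grip_width: 0.603
clock: 34.92
position: [0.544, 0.4056, 0.2496]
ee_rot: [0.079, 0.997, 0.003, 0.003]
ft_force: [0.4, -0.8, -0.5]
grip_width: 0.603
pos [544.  405.6 249.6] jawyaw 80.9 tilt 0.48 j [-0.89 -0.11  1.41  0.78] F [ 0.4 -0.8 -0.5] grip 0.603 t 34.925
shift [ 4.569 -2.142  0.203] turn 0.02 (or -29.98)
```

```bash
python3 -m pendant '[[9,3.5,0,0,0.4],[9,3.5,0,0,0.4],[9,3.5,0,0,0.4],[9,3.5,0,0,0.4],[9,3.5,0,0,0.4]]';python3 -m pendant '[[3,2,0,0,0.4],[3,2,0,0,0.4],[3,2,0,0,0.4],[3,2,0,0,0.4]]';python3 snap.py 18 543 405 10 40;cp pics/top18.png pics/t18.png;python3 m1.py 18
```

```text
clock: 35.55
position: [0.2708, 0.5632, 0.2441]
ee_rot: [0.079, 0.997, 0.0, 0.0]
ft_force: [-0.0, 0.9, 0.8]
grip_width: 0.601
clock: 36.05
position: [0.1659, 0.6608, 0.2432]
ee_rot: [0.078, 0.997, -0.0, -0.0]
ft_force: [1.8, -0.7, 0.4]
grip_width: 0.602
top small (array([468.8, 104.4]), array([84.5, 85.8])) 1215Traceback (most recent call last):
  File "m1.py", line 9, in <module>
    uv=c.proj([[*xy,.006]])[0]; m=comp(g,uv,4 if k!='oblong' else 4)
                                  ~~~~^^^^^^^^^^^^^^^^^^^^^^^^^^^^^^
  File "m.py", line 5, in comp
    return l==np.bincount(w).argmax()
              ~~~~~~~~~~~~~~~~~~~~~^^
ValueError: attempt to get argmax of an empty sequence
```

View pics/top18.png

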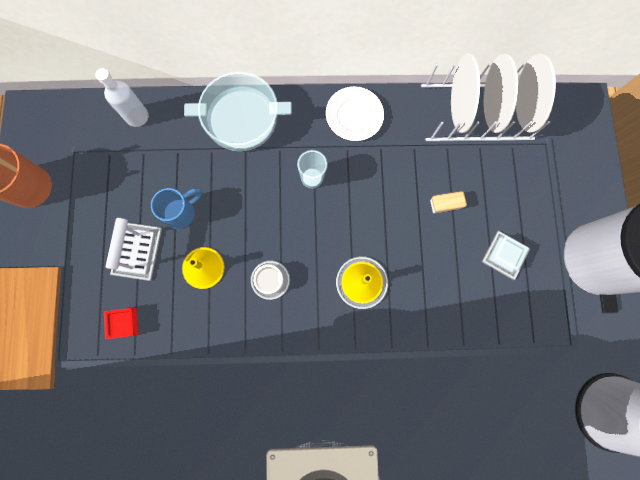

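View pics/scene18.png

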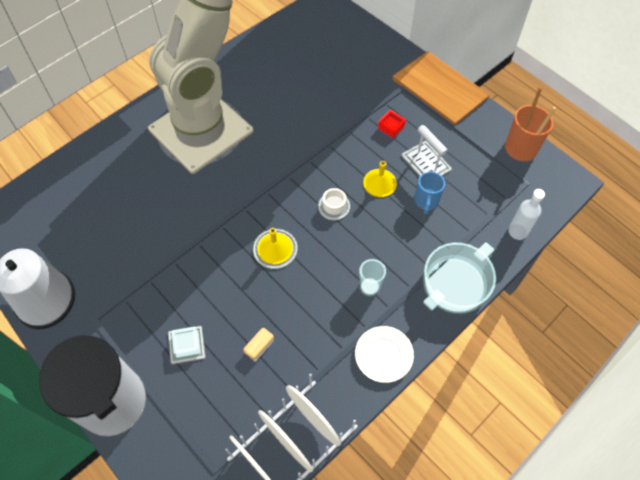

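```bash
python3 - <<'E'
from m import *
ims=[]
for n in("top","scene"):
    c=Cam(n);p=cv2.imread(f"pics/{n}18.png");h=cv2.cvtColor(p,cv2.COLOR_BGR2HSV)
    y=(h[...,0]>20)&(h[...,0]<35)&(h[...,1]>150);m=comp(y,c.proj([[.46,-.1,.02]])[0])
    w=c.plane(outline(m),.004)[:,:2]*1000;cc=np.array([460,-100.])
    for it in range(5):
        s=abs(np.hypot(*(w-cc).T)-45.5)<4
        A=np.c_[2*w[s],np.ones(s.sum())];x=np.linalg.lstsq(A,(w[s]**2).sum(1),rcond=None)[0];cc=x[:2]
    print(n,'funnel',cc.round(1),np.sqrt(x[2]+cc@cc).round(1),s.mean().round(2))
    P=c.cloud(np.load(f"pics/{n}18.npy"))
    for k,xy,zr in(('ram',(.47,.104),(.036,.052)),('dish',(.513,-.4345),(.031,.046)),('bar',(.543,.405),(.09,.125))):
        R0=.045 if k!='bar' else .075
        s=(np.hypot(P[...,0]-xy[0],P[...,1]-xy[1])<R0)&(P[...,2]>zr[0])&(P[...,2]<zr[1])
        o=np.argwhere(s)[:,::-1].astype(float)
        z={'ram':.044,'dish':.038,'bar':.104}[k]
        print(n,k,s.sum(),(rnd(c,outline(s),z) if k=='ram' else rect(c,o,z)))
    row=[]
    for xy in((.47,.104),(.46,-.1),(.513,-.434),(.543,.405)):
        u,v=c.proj([[*xy,.01]])[0].astype(int);row.append(cv2.resize(p[v-33:v+34,u-33:u+34],(200,200),interpolation=cv2.INTER_CUBIC))
    ims.append(np.hstack(row))
cv2.imwrite("pics/f18.png",np.vstack(ims))
E
```

```text
top funnel [ 458.5 -100.9] 45.0 1.0
top ram 178 (array([466.6, 105.6]), array([59.5, 60.4]))
top dish 335 (array([ 510.8, -430.5]), array([61.1, 61.1]), 'long-ang', 58.7)
top bar 658 (array([541.6, 404.9]), array([ 26.7, 104.1]), 'long-ang', 170.7)
scene funnel [ 460.6 -100.8] 45.3 0.9
scene ram 128 (array([473.5, 102.5]), array([59.1, 62. ]))
scene dish 252 (array([ 517.2, -433.9]), array([59. , 58.8]), 'long-ang', 59.7)
scene bar 328 (array([544.5, 404. ]), array([ 27.8, 112. ]), 'long-ang', 172.1)
```

View pics/f18.png

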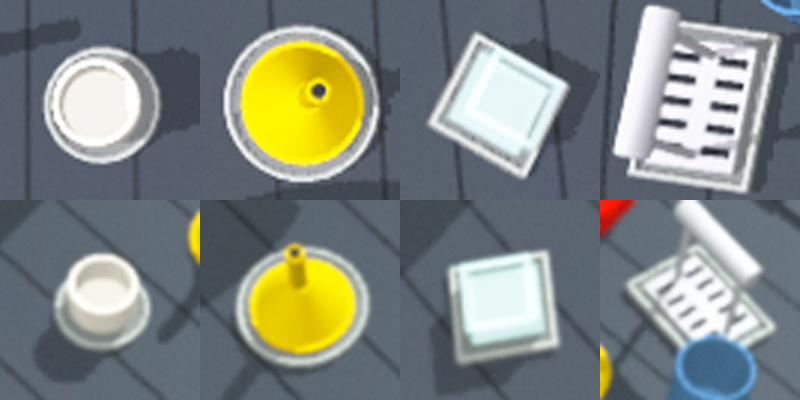

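```bash
python3 - <<'E'
from m import *
c=Cam('top');cs=Cam('scene')
out=[]
# rectified views on floor plane z=.004 in pad frame, 10px/mm*... 4 px per mm, 100mm
for cam,n,ctr in((c,'top',(511.5,-434.5)),(cs,'scene',(514,-434.6))):
    p=cv2.imread(f'pics/{n}18.png');a=np.radians(58.4)
    g=(np.mgrid[:400,:400][::-1].reshape(2,-1).T-200)/4.
    xy=np.array(ctr)+g[:,:1]*[np.cos(a),np.sin(a)]+g[:,1:]*[np.sin(a),-np.cos(a)]
    uv=cam.proj(np.c_[xy/1000,np.full(len(xy),.004)]).reshape(400,400,2).astype(np.float32)
    I=cv2.remap(p,uv,None,cv2.INTER_CUBIC)
    for k in(29,):cv2.rectangle(I,(200-4*k,200-4*k),(200+4*k,200+4*k),(0,0,255),1)
    out.append(I)
cv2.imwrite('pics/rd.png',np.hstack(out))
E
```

```text
(no output)
```

View pics/rd.png

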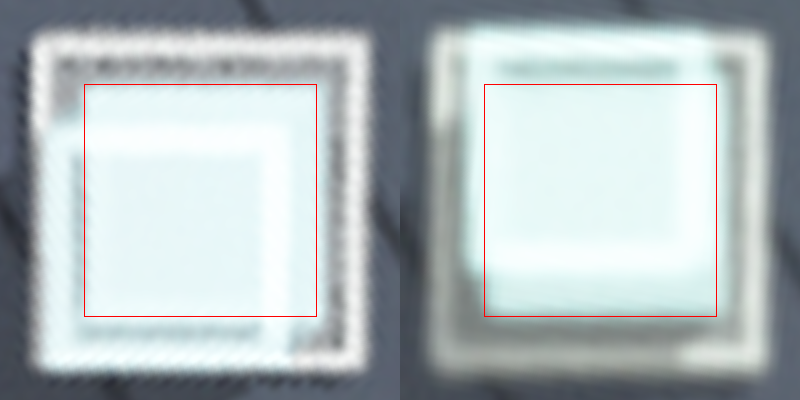

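```bash
python3 -c "
from workcell import hand_in,manip
print(manip.get_obs()['clock']);print(hand_in())"
```

```text
36.15
the job is handed in; nothing more can be done
None
```

All four things are on their pads and the job was handed in at 36 s of the allowed 112 s. They went down in the order asked: ramekin, funnel (the one farther from the base), clear dish, masher.

- **Placing:** my last pictures, taken with the arm clear, show each one standing upright inside its rim.

| Thing | Offset from pad centre (approx.) | Direction against pad |
|---|---|---|
| Ramekin | 0.5 mm | round |
| Funnel | 1 mm | round |
| Dish | 1–1.5 mm | within about 1° |
| Masher | 1 mm or less | within about 1° |

- **Disagreements:** the two cameras differ by about 2–3 mm in x, so I averaged them. The raw depth outlines of the ramekin and dish were up to 4 mm off. I trusted the visible foot edges of the dish instead. The ramekin figure is the two cameras averaged.
- **Forces:** just before release the wrist read 34 N for the ramekin, 27 N for the funnel and 5 N or less for the dish and masher. I eased off before letting go of the ramekin and funnel.
- **Bystanders:** the tumbler and mug were not touched and look unmoved in both pictures; the red dish and the other funnel likewise.

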